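Lock the handled cup up into the bead dispenser

ROBOT

A 7-joint arm with a two-finger parallel gripper is mounted at the origin on the work surface. World frame = base frame: x ahead of the robot, y to its left, z up, the work surface at z = 0. Lengths are in mm, angles in rad, forces in N, time in s.
With the tool pointing down it reaches from about 425 to 975 mm from the base axis. Payload 16.7 kg.
Tool frame: the origin (TCP) lies midway between the tips of the shut fingers; the grasp point (between the pads) lies bot.grip_point_offset behind it (bot.grip_point_offset is the distance from the TCP to the grasp point, in mm); z points along the fingers, x is the direction in which the jaws open and shut, and the axes are right-handed (so a half turn about z gives the same grasp; the last joint's range is limited). The gripper opens to 85 mm and grips with 20 to 120 N. Pads are 22 mm wide; open, the fingers measure 114 mm over their backs; the gripper's body (76 mm by 85 mm) begins 54 mm behind the grasp point. The pads swing forward as they close: fully open they stand 13 mm farther back than shut.
Start: joints at [0.98, 0.426, 0.074, 1.606, -0.034, 1.111, -0.067], TCP at [288.573, -610.164, 208.802] pointing down, gripper open.
Joint ranges: [-2.85, 2.85], [-0.5, 2.14], [-1.23, 1.37], [0.21, 2.46], [-1.02, 4.16], [0.16, 2.05], [-2.73, 2.73]. Speed limits (rad/s): [1.89, 1.89, 2.39, 2.39, 3.01, 3.01, 3.01].

INTERFACE

Orientations are given as a unit quaternion [x, y, z, w].
In Python, from station import bot gives the robot as it stands.
- The arm moves only by the tool send_rows, never from a script. Its arguments are lists of equal length, an entry for each row: "translation": the shift along the tool's x, y, z in m, a list of three; "twist": the turn about the tool's z in degrees. In form: {"translation": [[dx, dy, dz], ...], "twist": [twist, ...]}. A call has 1 to 20 rows; each row shifts and turns the commanded pose from where the row before left it, along the tool's axes as they then stand; what a row does not reach is not made up. A row lasts 1/10 s, in which the tool goes at most 50 mm and 8.59 degrees, less where a joint would pass 70% of its speed; a pose out of reach is approached as far as the arm can. A call is refused whole if a number of a shift passes 0.05 or a number of a turn 8.59, either way. A call with a gripper value outside its range is refused whole. "claw" is the closure, from 0 (fully open) to 1 (shut), set as the call begins (left out, the last holds). The fingers move at their own pace and stop on an object; "force" is the grip in N (left out, the last holds). Time passes only in rows, so rows that do not move let the fingers close. It gives the time, the measured TCP pose, the force and the opening at its end, in the units of the state.
- bot.sense(): the state, without advancing time (a new reading comes with each control period).
- bot.read_camera(name): name is "scene" or "top" or "wrist"; returns the picture (400x640x3 uint8, red, green, blue); there is no depth.
- bot.camera_model(name): a dict with "K" (3x3 intrinsics, pixels), "eye" and "orientation" of the camera in the world. Camera axes: x right, y down, z forward; pixel columns grow to the right and rows downward; lengths in mm; the calibration is good to about 2 mm. The wrist camera is an equidistant fisheye: a pixel r from the principal point sees the ray r / f radians off the axis. A picture is of the moment at which its call begins: read the wrist's pose just before it. camera_model takes no time and is no camera call; for the wrist camera it gives the pose at the moment of the call.
- bot.close_job(): hands the job in, once; it reports no verdict.
The state is a dict: "clock": time; "joint_positions": joint angles; "joint_velocities": joint speeds; "joint_torque": joint torques, N m; "tcp_pos": TCP position; "ee_rot": TCP orientation; "wrist_force": force on the tool from outside, world axes, zero at the start; "moment": the same for the moment, N m; "grip_width": opening from 0.0 (shut) to 1.0 (fully open).
Only numpy, scipy, OpenCV 4.12 (cv2) and the standard library are available. Lean on these libraries where they do the work, as an engineer would, in place of code of your own. Each camera call takes 0.05 s, during which the arm holds its last target.

TASK

Take the handled steel cup off the purple bead mat by its handle, raise it straight up into the collar under the bead dispenser with its handle below the yellow mark, and twist it until the handle is below the red mark; then let it settle down so that its lugs drop into their pockets, level and locked, and let go. Leave the other things on the table where they are.

Things in the scene. Friction and masses are not known exactly. Their poses are not given: they have to be found in the camera images.
- cup_grip (a point): Centre of the dark wooden grip of the loose steel cup (about 0.17 kg, standing upright on the purple mat). The grip is a level bar 60 long, 18 wide, 20 tall (mm), pointing radially away from the cup; its centre is 115 mm from the cup's axis, 28 above the cup's underside. Axes are the cup's: z up, -x from the cup's axis out along the handle.
- cup_rim (a point): Centre of the cup's mouth, on its axis at rim height, 60 mm above its underside; axes as cup_grip. Cup 54 mm across; a 10 mm thick neck, 23 to 33 mm up, leads to the grip. Three brass lugs at the rim, one over the handle, two at 120 degrees to it, each 9 wide, 5 thick (top level with the rim), reaching 35 mm from the axis.
- collar (a point): Centre of the underside of the round aluminium collar (90 mm across, fixed), on its vertical axis, 150 mm above the table, open downwards. z up, -x to the red mark. Inside, a ledge of inner radius 30 has three slots for the lugs (3 mm play each side); the handle's lug enters at the yellow mark. Ceiling 22 mm above the underside: the rim can rise no higher.
- yellow_mark (a point): Entry mark: yellow tab on the collar's outer edge, 52 mm from the collar's axis, 175 above the table, 50 degrees clockwise (seen from above) of the red one; axes as collar. With the handle below it, the lugs go up through the slots. To turn, lug undersides must clear a 10 mm high sill, so the rim must be over 15 mm above the collar's underside; about 18 is best.
- red_mark (a point): Locked mark: red tab, likewise 52 mm from the axis, 175 above the table; axes as collar. From yellow to red the cup turns 50 degrees counter-clockwise seen from above; a wall stops the lugs some 7 degrees past it. Here the lugs drop into pockets whose floor is 6 mm above the collar's underside: rim then 11 mm above it, and the cup hangs by itself.
- dispenser: The fixed white bead dispenser; origin on the table under the collar's axis, axes as collar. Above the collar stands a clear hopper with a blue lid, 82 mm across, top 290 mm above the table. A post 28 mm thick stands at x = +115 mm, on a base plate 10 mm thick reaching x = 0 to 150, y = -55 to 55 mm; otherwise the space under the collar is open.
- mat: The purple hard silicone bead mat block, fixed, 170 x 130 x 15 mm, origin at the centre of its underside.
- dish_mid (a point): Middle of a loose round glass bead dish, 104 mm across, 24 high.
- pliers_mid (a point): Middle of loose bent-nose pliers with blue handles, 150 mm long, lying flat, 14 high.
- mandrel_mid (a point): Point half-way up a loose wooden ring mandrel standing upright, foot 76 mm across, 268 high.
- spool_mid (a point): Middle of a loose spool of copper wire standing on end, 52 mm across, 30 high.
- jar_amber_mid (a point): Middle of a loose amber glass bead jar, 48 mm across, 60 high.
- jar_green_mid (a point): Middle of a loose green glass bead jar, 48 mm across, 60 high.
- cup: The same loose cup, origin at the centre of its underside, axes as above.

How it is judged:
By the outcome, as a careful person would: the job done as asked, in the order asked, and still so for the second after the job is handed in, with the robot touching nothing.
It also fails if it takes over 51 s, if anything falls off the work surface, if the arm or the gripper's body presses on something with over 40 N, if the wrist force passes 120 N, or if a joint passes its speed limit or range.

## Working session

There is one attempt and no reset: what is moved stays moved. The work goes in short steps, Python scripts to look and compute and a tool call to move; the robot and the scene stay as the last step left them, time stands still between calls to the robot, and variables do not carry over. Pictures are saved under pics/ and viewed, and the job is handed in when it is done.

Besides the shell and the picture viewer there is one more tool, called after "Request:" as a command line: name --pt "numbers of a row" for each row, then --argument value for the rest. send_rows: Moves the arm, as the interface text tells. Its arguments: {"type":"object","properties":{"translation":{"type":"array"},"twist":{"type":"array"},"claw":{"type":"number"},"force":{"type":"number"}},"required":["translation","twist"]}

```bash
mkdir -p pics; ls
python3 - <<'E'
from station import bot
import cv2
for n in ["scene","top","wrist"]:
    m=bot.camera_model(n); im=bot.read_camera(n)
    cv2.imwrite(f"pics/{n}0.png",im[:,:,::-1]); print(n,m)
print(bot.sense(), bot.grip_point_offset)
E
```

```text
pics
scene {'K': array([[394.22390453,   0.        , 313.22176657],
       [  0.        , 394.22390453, 195.29515139],
       [  0.        ,   0.        ,   1.        ]]), 'eye': array([1310.0990846 ,  381.84018167, 1013.38427135]), 'orientation': array([ 0.4689174 ,  0.80192712, -0.3178564 , -0.18972792])}
top {'K': array([[395.08943443,   0.        , 322.56711383],
       [  0.        , 395.08943443, 200.07458868],
       [  0.        ,   0.        ,   1.        ]]), 'eye': array([ 449.57443526,  -40.42042469, 1195.74504707]), 'orientation': array([ 0.70719364, -0.7043594 ,  0.03128088, -0.05269246])}
wrist {'K': array([[309.70691629,   0.        , 313.39460397],
       [  0.        , 309.70691629, 202.95415014],
       [  0.        ,   0.        ,   1.        ]]), 'eye': array([ 361.53134903, -575.90057133,  373.41739482]), 'orientation': array([ 0.83419524, -0.5279963 , -0.08554056,  0.13424239])}
{'clock': 0.15, 'joint_positions': array([ 0.97949107,  0.42657099,  0.07386704,  1.60645132, -0.03411392,
        1.11081858, -0.06711485]), 'joint_velocities': array([ 1.05862384e-03, -1.07475244e-03,  2.02815587e-03, -1.22889966e-03,
       -9.77322286e-05, -1.96332284e-03,  4.27867458e-04]), 'joint_torque': array([ 4.61952222e-03, -9.50309372e+01,  3.76366809e+00, -4.63767314e+01,
        1.94894860e-02,  7.73873529e-03, -1.55771736e-04]), 'tcp_pos': array([ 288.4415748 , -609.89007004,  208.28721055]), 'ee_rot': array([ 8.44841732e-01, -5.35016078e-01, -4.31548246e-04, -2.41405950e-04]), 'wrist_force': array([-5.11547014e-01,  9.69475683e-01, -6.11921929e-05]), 'moment': array([-0.02889305,  0.02057797,  0.01814111]), 'grip_width': 1.0006366967765739} 18.700000000000003
```

View pics/scene0.png

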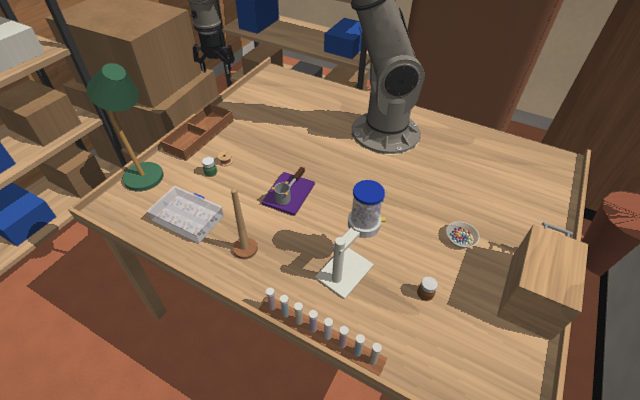

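View pics/top0.png

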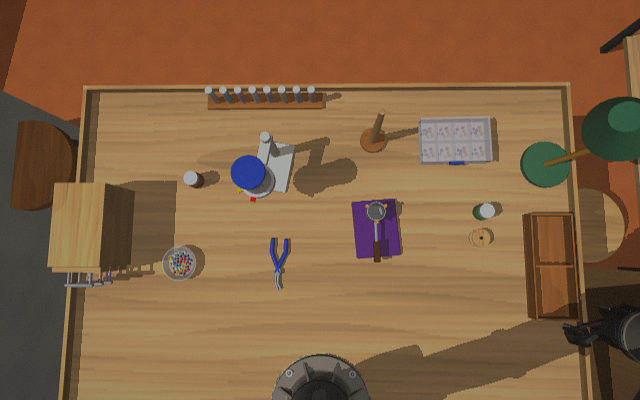

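View pics/wrist0.png

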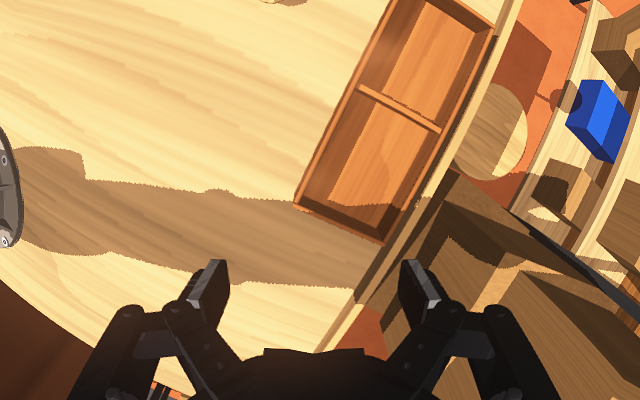

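Top view: cup at about (376,211), grip at (377,252), collar around (257,185), red tab near (253,199), yellow near (241,190). I'll zoom in for exact pixels.

```bash
cat > h.py <<'E'
import numpy as np, cv2
from scipy.spatial.transform import Rotation as R
def back(m,uv,z):
    K=m["K"];d=np.linalg.inv(K)@[uv[0],uv[1],1];d=R.from_quat(m["orientation"]).as_matrix()@d
    e=m["eye"];return e+d*(z-e[2])/d[2]
def proj(m,p):
    c=R.from_quat(m["orientation"]).as_matrix().T@(np.array(p)-m["eye"]);c=m["K"]@c;return c[:2]/c[2]
E
python3 - <<'E'
import cv2,numpy as np
t=cv2.imread("pics/top0.png");s=cv2.imread("pics/scene0.png")
def crop(im,x,y,w,h,k=5): return cv2.resize(im[y:y+h,x:x+w],None,fx=k,fy=k,interpolation=cv2.INTER_CUBIC)
cv2.imwrite("pics/c1.png",crop(t,345,190,70,80,7))
cv2.imwrite("pics/c2.png",crop(t,220,125,80,85,7))
cv2.imwrite("pics/c3.png",crop(s,255,160,70,60,8))
cv2.imwrite("pics/c4.png",crop(s,310,170,90,130,4))
E
```

```text
(no output)
```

View pics/c1.png

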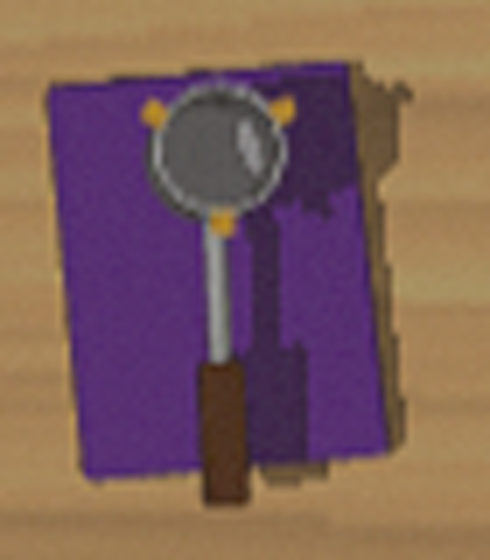

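View pics/c2.png

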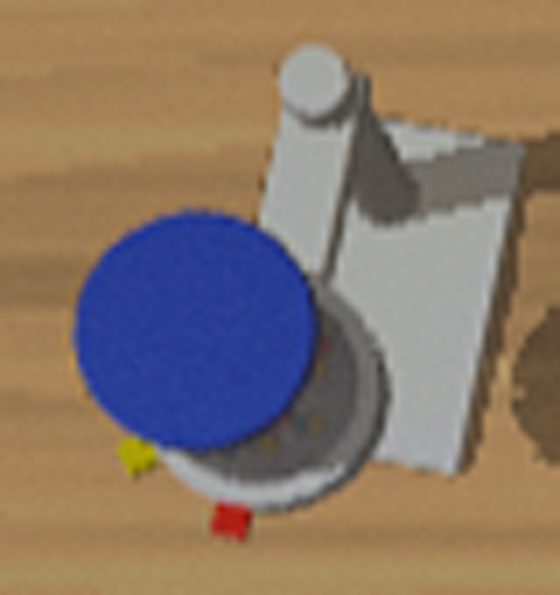

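View pics/c3.png

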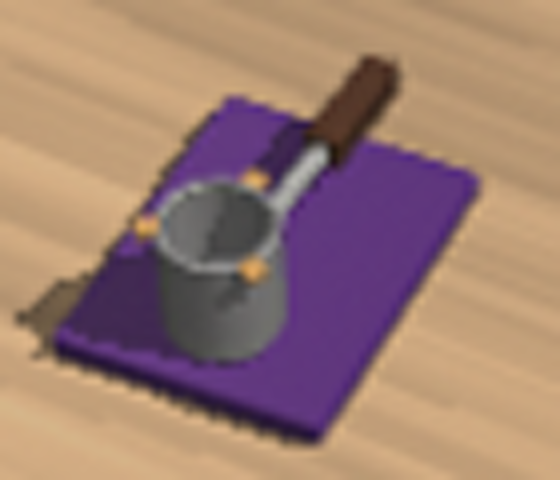

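View pics/c4.png

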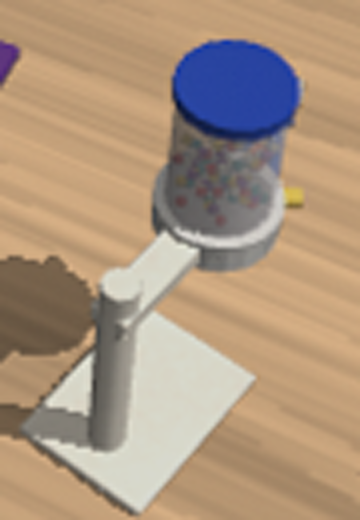

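```bash
cat > fit.py <<'E'
from h import *
from station import bot
from scipy.optimize import least_squares
T=bot.camera_model("top");S=bot.camera_model("scene")
def px(c,o,k): return np.array(o)+(np.array(c)+.5)/k-.5
def fit(obs,x0):
    def f(q):
        r=[]
        c,s=np.cos(q[2]),np.sin(q[2])
        for m,p,uv in obs:
            w=[q[0]+c*p[0]-s*p[1],q[1]+s*p[0]+c*p[1],p[2]]
            r+=list(proj(m,w)-uv)
        return np.array(r)
    s=least_squares(f,x0,x_scale=[10,10,.1],loss='soft_l1'); return s.x,f(s.x).reshape(-1,2)
a=np.radians(-50)
D=lambda ang,r,z:[-r*np.cos(ang),-r*np.sin(ang),z]
o2,o4=(220,125),(310,170)
obs=[(T,D(0,52,175),px((231,520),o2,7)),(T,D(a,52,175),px((137,455),o2,7)),(T,[0,0,290],px((196,330),o2,7)),
(T,[150,-55,10],px((522,147),o2,7)),(T,[0,-55,10],px((460,473),o2,7)),
(S,D(a,52,175),px((293,197),o4,4)),(S,[0,0,290],px((236,87),o4,4)),(S,[150,55,10],px((138,514),o4,4)),(S,[150,-55,10],px((22,429),o4,4)),(S,[0,55,10],px((255,377),o4,4))]
for sel in (obs,obs[:5],obs[5:]):
    q,r=fit(sel,[600,100,-.2]);print("disp",q.round(3),np.degrees(q[2]).round(2));print(r.round(1).tolist())
o1,o3=(345,190),(255,160)
L=lambda d,z:[-31*np.cos(np.radians(d)),-31*np.sin(np.radians(d)),z]
cup=[(T,[0,0,75],px((218,150),o1,7)),(T,[-115,0,53],px((222,432),o1,7)),(T,L(0,75),px((223,223),o1,7)),(T,L(120,75),px((286,108),o1,7)),(T,L(-120,75),px((153,111),o1,7)),
(S,[0,0,75],px((218,224),o3,8)),(S,[-85,9,43],px((330,140),o3,8)),(S,[-145,0,53],px((385,62),o3,8)),(S,L(0,75),px((257,179),o3,8)),(S,L(120,75),px((146,226),o3,8)),(S,L(-120,75),px((254,268),o3,8))]
del cup[6]
for sel in (cup,cup[:5],cup[5:]):
    q,r=fit(sel,[600,-130,0]);print("cup",q.round(3),np.degrees(q[2]).round(2));print(r.round(1).tolist())
E
python3 fit.py
```

```text
disp [ 6.24736e+02  1.65400e+02 -1.74000e-01] -10.0
[[-0.1, 0.3], [-0.0, 0.0], [-0.8, -0.2], [-0.2, -0.9], [-0.6, -0.0], [-0.3, 0.2], [-0.3, -1.1], [0.1, -0.0], [-1.2, -0.4], [0.2, -0.6]]
disp [ 6.24410e+02  1.64546e+02 -1.81000e-01] -10.36
[[0.1, 0.4], [0.3, 0.0], [-0.4, -0.1], [0.4, -0.6], [-0.3, 0.2]]
disp [ 6.25457e+02  1.66484e+02 -1.75000e-01] -10.04
[[-0.0, 0.5], [0.0, -0.8], [0.3, 0.3], [-1.0, -0.0], [0.4, -0.2]]
cup [ 5.52997e+02 -1.56899e+02  2.00000e-02] 1.15
[[-0.1, -0.2], [-0.2, 0.3], [-0.4, 0.3], [-0.5, 0.2], [-0.4, 0.1], [-0.4, 0.0], [-0.1, -0.6], [-0.6, -0.1], [-0.7, -0.0], [-0.4, 0.3]]
cup [ 5.53450e+02 -1.57845e+02  1.80000e-02] 1.04
[[0.3, -0.3], [0.0, 0.2], [-0.1, 0.1], [-0.1, 0.1], [-0.1, -0.1]]
cup [ 5.52477e+02 -1.55341e+02  2.40000e-02] 1.37
[[0.0, 0.1], [0.2, -0.6], [-0.1, -0.0], [-0.3, 0.1], [0.1, 0.3]]
```

The fits agree to within about 1 mm between cameras. The collar is at about (624.7, 165.3) with yaw -10.2°, and the cup is at (553.1, -157.2) with yaw +1.1°. That puts the grip near (438, -159), 466 mm from the base, which is in reach. I'll grip with the wrist camera facing outward, away from the hopper.

Request:
send_rows --pt "-0.0286 -0.0273 0" --pt "-0.0286 -0.0273 0" --pt "-0.0286 -0.0273 0" --pt "-0.0286 -0.0273 0" --pt "-0.0286 -0.0273 0" --pt "-0.0286 -0.0273 0" --pt "-0.0286 -0.0273 0" --pt "-0.0286 -0.0273 0" --pt "-0.0286 -0.0273 0" --pt "-0.0286 -0.0273 0" --pt "-0.0286 -0.0273 0" --pt "-0.0286 -0.0273 0" --twist '[0, 0, 0, 0, 0, 0, 0, 0, 0, 0, 0, 0]' --claw 0

```text
clock: 1.35
tcp_pos: [438.1, -158.3, 208.9]
ee_rot: [0.845, -0.535, 0.0, 0.0]
wrist_force: [2.0, 0.0, 0.4]
grip_width: 0.999
```

Request:
send_rows --pt "0 0 0" --pt "0 0 0" --pt "0 0 0" --pt "0 0 0" --pt "0 0 0" --pt "0 0 0" --pt "0 0 0" --pt "0 0 0" --pt "0 0 0" --pt "0 0 0" --pt "0 0 0" --pt "0 0 0" --pt "0 0 0" --pt "0 0 0" --pt "0 0 0" --pt "0 0 0" --pt "0 0 0" --pt "0 0 0" --pt "0 0 0" --pt "0 0 0" --twist '[-8.2, -8.2, -8.2, -8.2, -8.2, -8.2, -8.2, -8.2, -8.2, -8.2, -8.2, -8.2, -8.2, -8.2, -8.2, -8.2, -8.2, -8.2, -8.2, 0]'

```text
clock: 3.35
tcp_pos: [437.9, -159.9, 208.7]
ee_rot: [0.699, 0.715, -0.0, -0.0]
wrist_force: [0.6, -0.4, -0.9]
grip_width: 1.003
```

```bash
cat >> h.py <<'E'
def tool(s):
    M=R.from_quat(s["ee_rot"]).as_matrix(); return M,np.degrees(np.arctan2(M[1,0],M[0,0]))
def wback(m,uv,z):
    d=np.array([uv[0]-m["K"][0,2],uv[1]-m["K"][1,2]]);r=np.hypot(*d);th=r/m["K"][0,0]
    v=np.array([*(d/r*np.sin(th)),np.cos(th)]);v=R.from_quat(m["orientation"]).as_matrix()@v
    e=m["eye"];return e+v*(z-e[2])/v[2]
def wproj(m,p):
    c=R.from_quat(m["orientation"]).as_matrix().T@(np.array(p)-m["eye"])
    th=np.arctan2(np.hypot(c[0],c[1]),c[2]);a=c[:2]/np.hypot(c[0],c[1]);return m["K"][:2,2]+m["K"][0,0]*th*a
E
python3 - <<'E'
from h import *
from station import bot
s=bot.sense();M,y=tool(s)
print(s["clock"],s["tcp_pos"],y,M[:,2],s["joint_positions"].round(2))
print("tool delta to above grip",M.T@(np.array([438.1,-159.3,208])-s["tcp_pos"]))
m=bot.camera_model("wrist");im=bot.read_camera("wrist");cv2.imwrite("pics/w1.png",im[:,:,::-1])
im=im.copy()
c,q=np.array([553.1,-157.2]),np.radians(1.1)
for p in [[0,0,75],[-115,0,53],[-31,0,75],[-85,0,53],[-145,0,53]]:
    w=[c[0]+np.cos(q)*p[0],c[1]+np.sin(q)*p[0],p[2]];print(wproj(m,w).round(1))
E
```

```text
3.35 [ 437.85222333 -159.89387207  208.72522023] 91.26600459948297 [-2.11360449e-04  1.11844189e-04 -9.99999971e-01] [ 0.59  0.11 -0.4   2.04  0.05  1.01  1.76]
tool delta to above grip [0.5881682  0.26098875 0.72523426]
[313.8 283.9]
[314.2 180.6]
[314.  260.3]
[314.1 207.2]
[314.3 152.8]
```

View pics/w1.png

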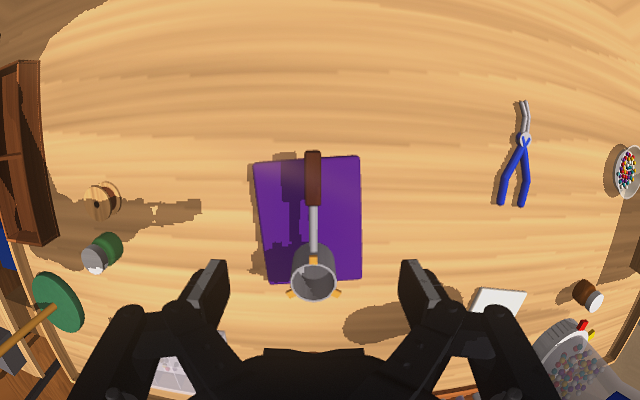

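Run:
```python
from h import *
t=cv2.imread("pics/w1.png")
cv2.imwrite("pics/w1c.png",cv2.resize(t[140:310,265:365],None,fx=3.5,fy=3.5,interpolation=cv2.INTER_CUBIC))
t=cv2.imread("pics/w1.png")
cv2.imwrite("pics/w1d.png",cv2.resize(t[280:400,500:640],None,fx=4,fy=4,interpolation=cv2.INTER_CUBIC))
```

```text
(no output)
```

View pics/w1c.png

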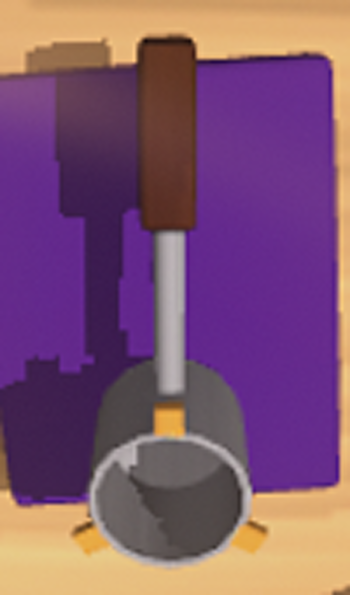

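View pics/w1d.png

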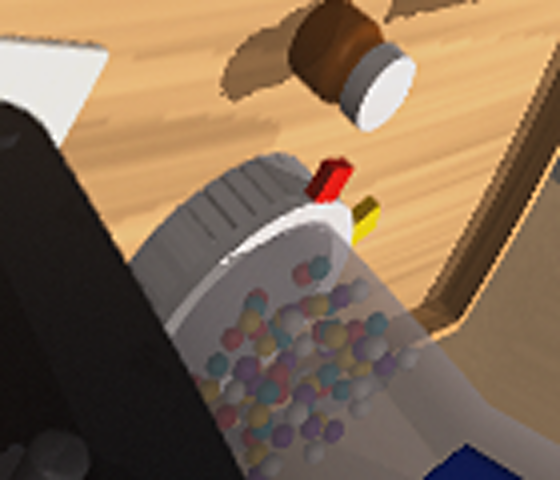

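The wrist view confirms the grip: bar centred at about column 312.6 and rim at (313.3, 283), within 1.5 mm of the prediction. I'll descend and grip.

Request:
send_rows --pt "-0.0004 0 0.03" --pt "0 0 0.03" --pt "0 0 0.03" --pt "0 0 0.03" --pt "0 0 0.03" --pt "0 0 0.018" --pt "0 0 0.01" --pt "0 0 0.006" --pt "0 0 0" --pt "0 0 0" --twist '[0, 0, 0, 0, 0, 0, 0, 0, 0, 0]'

```text
clock: 4.4
tcp_pos: [438.5, -160.4, 25.5]
ee_rot: [0.701, 0.714, 0.0, 0.0]
wrist_force: [-0.2, 0.4, -0.1]
grip_width: 0.998
```

Request:
send_rows --pt "0 0 0" --pt "0 0 0" --pt "0 0 0" --pt "0 0 0" --pt "0 0 0" --pt "0 0 0" --pt "0 0 0" --pt "0 0 0" --pt "0 0 0" --pt "0 0 0" --twist '[0, 0, 0, 0, 0, 0, 0, 0, 0, 0]' --claw 1 --force 70

```text
clock: 5.4
tcp_pos: [437.9, -160.2, 24.8]
ee_rot: [0.7, 0.714, -0.0, -0.0]
wrist_force: [-0.2, -0.8, 0.7]
grip_width: 0.182
```

Run:
```python
from h import *
from station import bot
s=bot.sense();M,y=tool(s);print(s["clock"],s["tcp_pos"],y,s["wrist_force"],s["grip_width"])
cv2.imwrite("pics/w2.png",bot.read_camera("wrist")[:,:,::-1])
```

```text
5.4 [ 437.94718043 -160.2438278    24.80719056] 91.1097306886057 [-0.21363332 -0.820857    0.71985833] 0.1816695631972958
```

View pics/w2.png

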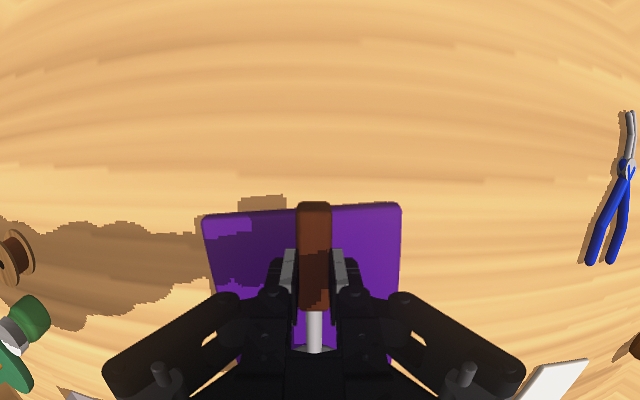

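Request:
send_rows --pt "0 0 -0.005" --pt "0 0 -0.01" --pt "0 0 -0.015" --pt "0 0 -0.01" --pt "0 0 -0.005" --pt "0 0 0" --pt "0 0 0" --twist '[0, 0, 0, 0, 0, 0, 0]'

```text
clock: 6.15
tcp_pos: [437.8, -160.3, 69.7]
ee_rot: [0.7, 0.714, -0.0, -0.0]
wrist_force: [0.2, 0.4, -2.4]
grip_width: 0.176
```

Run:
```python
from h import *
from station import bot
s=bot.sense();M,y=tool(s);print(s["clock"],s["tcp_pos"],y,s["wrist_force"],s["moment"],s["grip_width"])
for n,(x,yy,w,h,k) in dict(scene=(240,150,100,75,7),top=(335,190,90,85,7)).items():
    im=bot.read_camera(n)[:,:,::-1];cv2.imwrite(f"pics/{n}3.png",cv2.resize(im[yy:yy+h,x:x+w],None,fx=k,fy=k,interpolation=cv2.INTER_CUBIC))
```

```text
6.15 [ 437.8313303  -160.26700018   69.66599903] 91.1060852755657 [ 0.16675697  0.42249007 -2.40181968] [-0.0152228   0.25602525 -0.00815896] 0.17597627884716288
```

View pics/scene3.png

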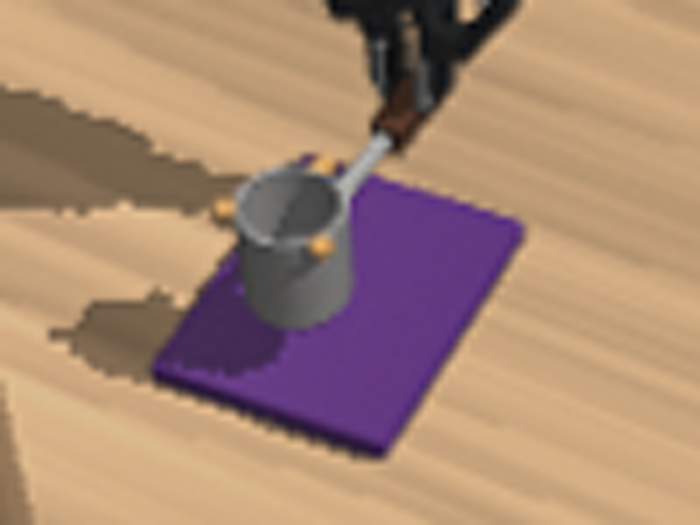

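View pics/top3.png

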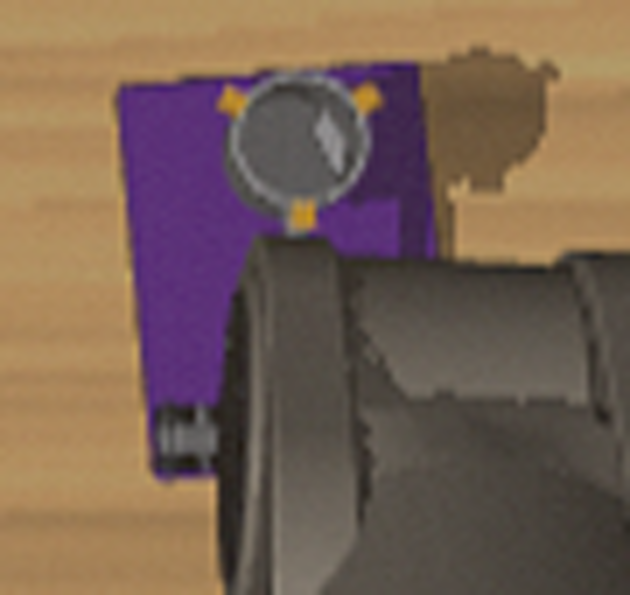

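The cup lifted level. Next I'll carry it under the collar.

Request:
send_rows --pt "0.01 0.0025 0" --pt "0.02 0.005 0" --pt "0.03 0.007 0" --pt "0.03 0.007 0" --pt "0.03 0.007 0" --pt "0.03 0.007 0" --pt "0.03 0.007 0" --pt "0.03 0.007 0" --pt "0.03 0.007 0" --pt "0.02 0.005 0" --pt "0.01 0.0025 0" --pt "0 0 0" --twist '[0, 0, 0, 0, 0, 0, 0, 0, 0, 0, 0, 0]'

```text
clock: 7.45
tcp_pos: [496.6, 112.5, 69.6]
ee_rot: [0.699, 0.715, 0.0, -0.0]
wrist_force: [-0.9, 0.0, -2.1]
grip_width: 0.177
```

Run:
```python
from h import *
from station import bot
s=bot.sense();M,y=tool(s);print(s["clock"],s["tcp_pos"],y,s["wrist_force"],s["joint_positions"].round(2))
for n in ("scene","top"):
    im=bot.read_camera(n)[:,:,::-1];cv2.imwrite(f"pics/{n}4.png",im)
```

```text
7.45 [496.55770089 112.53375412  69.59845935] 91.23608739407005 [-0.9408653   0.02706328 -2.10455686] [ 0.04  0.38 -0.47  2.07  0.24  0.75  1.02]
```

View pics/scene4.png

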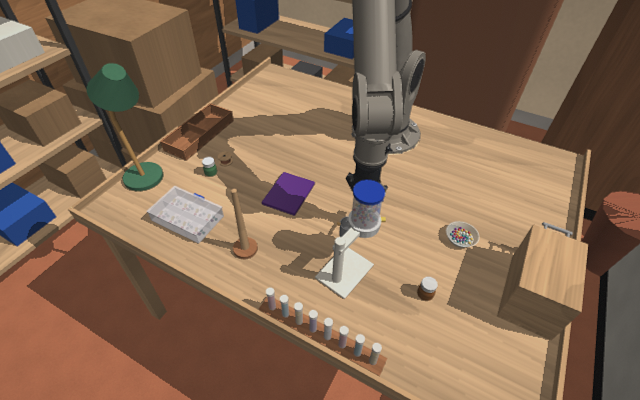

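View pics/top4.png

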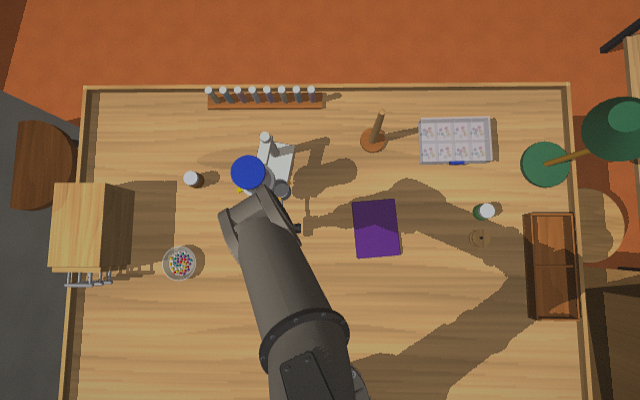

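Run:
```python
from h import *
from station import bot
S=bot.camera_model("scene")
for z in (70,150,200,250,300,350,400): print(z,proj(S,[497,112,z]).round(0))
s=bot.sense();M,y=tool(s);x,yv=M[:2,0],M[:2,1]
t=s["tcp_pos"][:2];c=t+115.2*yv+.5*x;print(c, M[:2,:2].T@(np.array([624.7,165.3])-c))
```

```text
70 [362. 207.]
150 [364. 190.]
200 [366. 178.]
250 [368. 166.]
300 [370. 152.]
350 [372. 138.]
400 [374. 123.]
[611.49957251 112.83423463] [52.20497574 14.19672288]
```

Run:
```python
from h import *
a=cv2.imread("pics/top4.png")[140:280,200:330];b=cv2.imread("pics/scene4.png")[60:260,310:450]
a=cv2.resize(a,(520,560),interpolation=cv2.INTER_CUBIC);b=cv2.resize(b,(392,560),interpolation=cv2.INTER_CUBIC)
cv2.imwrite("pics/c5.png",np.hstack([a[:, :408],b]))
```

```text
(no output)
```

View pics/c5.png

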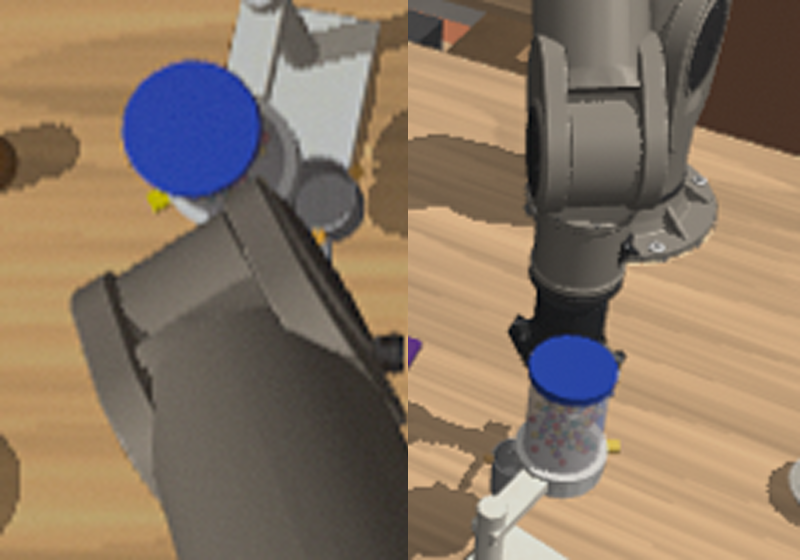

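The wide wrist part sits above about 350 mm, clear of the lid (290 mm), and the slimmer parts stay more than 70 mm from the axis. I'll centre the cup under the collar.

Request:
send_rows --pt "0.006 0.002 -0.003" --pt "0.012 0.003 -0.003" --pt "0.012 0.003 -0.003" --pt "0.012 0.003 -0.003" --pt "0.008 0.002 0" --pt "0.0022 0.0012 0" --pt "0 0 0" --twist '[0, 0, 0, 0, 0, 0, 0]'

```text
clock: 8.25
tcp_pos: [509.9, 163.8, 81.6]
ee_rot: [0.7, 0.714, -0.0, -0.0]
wrist_force: [0.0, 0.3, -2.7]
grip_width: 0.179
```

Run:
```python
from h import *
from station import bot
s=bot.sense();M,y=tool(s);print(s["clock"],s["tcp_pos"],y,s["wrist_force"],s["joint_positions"].round(2))
x,yv=M[:2,0],M[:2,1]
t=s["tcp_pos"][:2];c=t+115.2*yv+.5*x;print(c, M[:2,:2].T@(np.array([624.7,165.3])-c))
im=bot.read_camera("wrist")[:,:,::-1];cv2.imwrite("pics/w5.png",im)
# plan rotation about collar axis: per-row tool deltas
C=np.array([624.7,165.3]);goal=29.9  # tool x angle at yellow
n=10;dth=(goal-y)/n
for i in range(n):
    a0=np.radians(y+dth*i);a1=np.radians(y+dth*(i+1))
    pos=lambda a:C-115.2*np.array([np.sin(a),-np.cos(a)])-.5*np.array([np.cos(a),np.sin(a)])
    d=pos(a1)-pos(a0);X=np.array([np.cos(a0),np.sin(a0)]);Y=np.array([np.sin(a0),-np.cos(a0)])
    if i in(0,5):print(d@X,d@Y,-dth)
print(pos(np.radians(goal)))
```

```text
8.25 [509.89174268 163.7771654   81.63871583] 91.15216857477405 [ 0.04914278  0.32792166 -2.71880208] [-0.04  0.4  -0.48  2.01  0.25  0.8   0.93]
[625.05839203 166.59348046] [-1.28601247 -0.38432858]
12.294888716652107 0.6043168345255725 6.1252168574774055
12.294888716652052 0.6043168345255623 6.1252168574774055
[566.84076401 264.91726161]
```

View pics/w5.png

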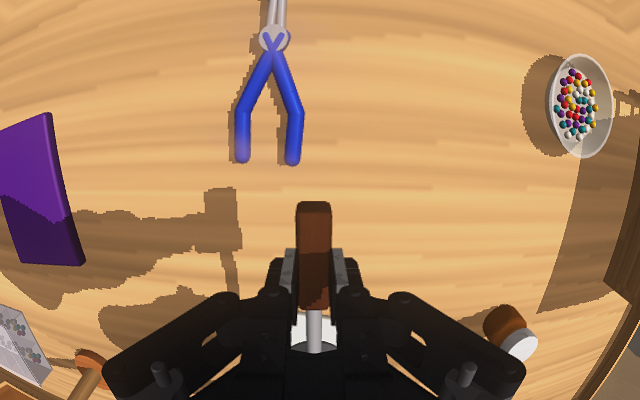

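Request:
send_rows --pt "0.006 0.0002 0" --pt "0.012 0.0006 0" --pt "0.012 0.0006 0" --pt "0.012 0.0006 0" --pt "0.012 0.0006 0" --pt "0.012 0.0006 0" --pt "0.012 0.0006 0" --pt "0.012 0.0006 0" --pt "0.012 0.0006 0" --pt "0.012 0.0006 0" --pt "0.006 0.0002 0" --pt "0.0025 0 0" --pt "0 0 0" --pt "0 0 0" --twist '[3, 6, 6, 6, 6, 6, 6, 6, 6, 6, 3, 1.25, 0, 0]'

```text
clock: 9.7
tcp_pos: [567.1, 264.7, 81.7]
ee_rot: [0.966, 0.258, -0.0, 0.0]
wrist_force: [0.2, -0.3, -2.4]
grip_width: 0.179
```

```bash
cat > st.py <<'E'
from h import *
from station import bot
s=bot.sense();M,y=tool(s);print(s["clock"],s["tcp_pos"],y,s["wrist_force"],s["moment"].round(2),s["joint_positions"].round(2))
x,yv=M[:2,0],M[:2,1]
t=s["tcp_pos"][:2];c=t+115.2*yv+.5*x;print("cup",c,"handle deg",y+90,"tool delta", M[:2,:2].T@(np.array([624.7,165.3])-c))
E
python3 st.py
python3 - <<'E'
from h import *
from station import bot
for n in ("scene","top"):
    im=bot.read_camera(n)[:,:,::-1];cv2.imwrite(f"pics/{n}6.png",im)
a=cv2.imread("pics/top6.png")[130:230,200:300];b=cv2.imread("pics/scene6.png")[150:280,310:410]
cv2.imwrite("pics/c6.png",np.hstack([cv2.resize(a,(400,400),interpolation=cv2.INTER_CUBIC),cv2.resize(b,(400,520),interpolation=cv2.INTER_CUBIC)[:400]]))
E
```

```text
9.7 [567.14486816 264.74855384  81.73566479] 29.919211381403905 [ 0.19306396 -0.26803086 -2.42587871] [ 0.18  0.13 -0.04] [-0.36  0.49 -0.23  1.81  0.14  0.85 -0.14]
cup [625.03750428 165.15069914] handle deg 119.9192113814039 tool delta [-0.21805688 -0.29774331]
```

View pics/c6.png

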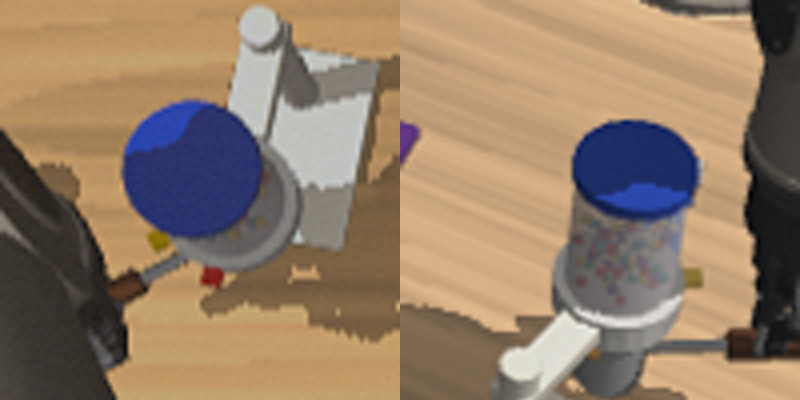

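Run:
```python
from h import *
from station import bot
T=bot.camera_model("top");S=bot.camera_model("scene")
k=9
b=cv2.resize(cv2.imread("pics/scene6.png")[205:255,345:415],None,fx=k,fy=k,interpolation=cv2.INTER_CUBIC)
c=np.array([625.0,165.2]);h=np.radians(119.9)
un=71.9
def drw(img,m,p,o,k,col=(0,255,255)):
    u=(proj(m,p)-o+.5)*k-.5; cv2.circle(img,tuple(int(round(v)) for v in u),2,col,-1)
for t in np.linspace(0,2*np.pi,60):
    drw(b,S,[c[0]+27*np.cos(t),c[1]+27*np.sin(t),un],(345,205),k)
    drw(b,S,[624.7+45*np.cos(t),165.3+45*np.sin(t),150],(345,205),k,(255,0,255))
def bar(img,m,o):
  for r in (85,145):
    for w in(-9,9):
      for z in (un+18,un+38):
        drw(img,m,[c[0]+r*np.cos(h)-w*np.sin(h),c[1]+r*np.sin(h)+w*np.cos(h),z],o,k,(0,255,0))
bar(b,S,(345,205)); cv2.imwrite("pics/c7.png",b)
a=cv2.resize(cv2.imread("pics/top6.png")[175:235,210:280],None,fx=k,fy=k,interpolation=cv2.INTER_CUBIC)
bar(a,T,(210,175))
for t in np.linspace(0,2*np.pi,60): drw(a,T,[624.7+45*np.cos(t),165.3+45*np.sin(t),150],(210,175),k,(255,0,255))
cv2.imwrite("pics/c8.png",a)
```

```text
(no output)
```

View pics/c7.png

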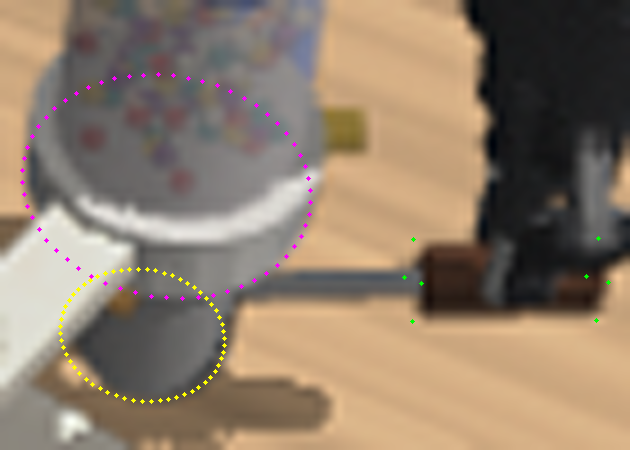

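View pics/c8.png

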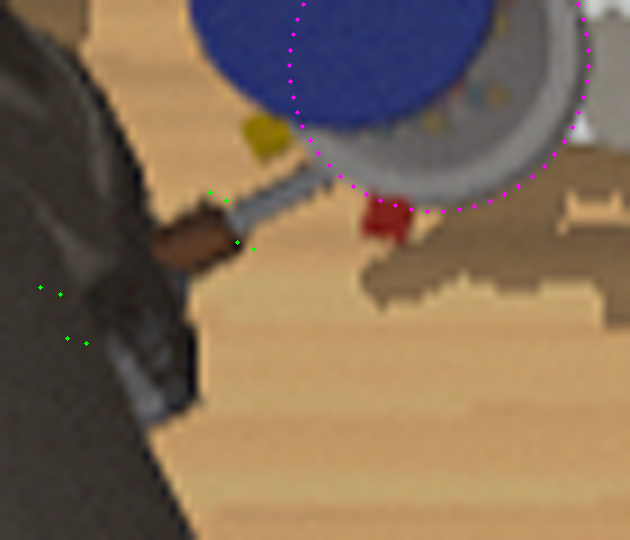

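Run:
```python
from h import *
k=14
b=cv2.resize(cv2.imread("pics/scene6.png")[220:260,345:400],None,fx=k,fy=k,interpolation=cv2.INTER_CUBIC)
cv2.imwrite("pics/c9.png",b)
```

```text
(no output)
```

View pics/c9.png

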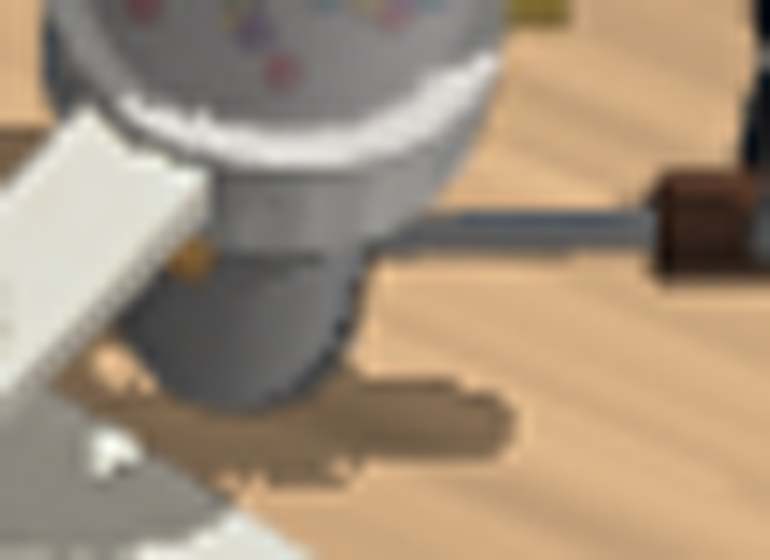

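Predicted and observed outlines agree within 1–2 mm, inside the 3 mm play. I'll raise gently and check the force.

Request:
send_rows --pt "-0.0002 -0.0003 -0.003" --pt "0 0 -0.005" --pt "0 0 -0.005" --pt "0 0 -0.003" --pt "0 0 -0.002" --pt "0 0 -0.002" --pt "0 0 -0.002" --pt "0 0 0" --twist '[0, 0, 0, 0, 0, 0, 0, 0]'

```text
clock: 10.6
tcp_pos: [567.2, 265.5, 104.1]
ee_rot: [0.966, 0.258, 0.0, -0.0]
wrist_force: [-0.1, 0.2, -1.8]
grip_width: 0.178
```

```bash
python3 st.py
```

```text
10.6 [567.20511778 265.48491925 104.1038206 ] 29.859864854718364 [-0.11114444  0.23144692 -1.80143047] [0.16 0.12 0.06] [-0.36  0.47 -0.23  1.8   0.13  0.89 -0.13]
cup [624.99455868 165.82715226] handle deg 119.85986485471837 tool delta [-0.51791348  0.31051556]
```

Request:
send_rows --pt "-0.0003 0 -0.002" --pt "0 0 -0.002" --pt "0 0 -0.002" --pt "0 0 -0.002" --pt "0 0 -0.001" --pt "0 0 0" --twist '[0, 0, 0, 0, 0, 0]'

```text
clock: 11.2
tcp_pos: [566.9, 265.3, 113.0]
ee_rot: [0.966, 0.258, 0.0, -0.0]
wrist_force: [-0.0, 0.2, -0.9]
grip_width: 0.18
```

```bash
python3 st.py
```

```text
11.2 [566.90426693 265.34022742 113.04008389] 29.8595319162055 [-0.04479614  0.15526236 -0.90766003] [0.14 0.11 0.02] [-0.36  0.45 -0.24  1.79  0.13  0.91 -0.13]
cup [624.69312963 165.68212522] handle deg 119.8595319162055 tool delta [-0.18429239  0.33481815]
```

Request:
send_rows --pt "0 0 -0.002" --pt "0 0 -0.002" --pt "0 0 -0.001" --pt "0 0 0" --pt "0 0 0" --twist '[0, 0, 0, 0, 0]'

```text
clock: 11.7
tcp_pos: [566.8, 265.3, 117.8]
ee_rot: [0.966, 0.258, 0.0, -0.0]
wrist_force: [0.1, 0.1, -3.1]
grip_width: 0.177
```

```bash
python3 st.py
python3 - <<'E'
from h import *
from station import bot
b=bot.read_camera("scene")[:,:,::-1][200:260,345:415]
cv2.imwrite("pics/c10.png",cv2.resize(b,None,fx=9,fy=9,interpolation=cv2.INTER_CUBIC))
E
```

```text
11.7 [566.79562803 265.25232988 117.83312936] 29.858609373860308 [ 0.09414564  0.05049761 -3.05685276] [ 0.2   0.15 -0.05] [-0.36  0.45 -0.24  1.79  0.13  0.92 -0.13]
cup [624.58288519 165.59329669] handle deg 119.8586093738603 tool delta [-0.04445249  0.31267044]
```

View pics/c10.png

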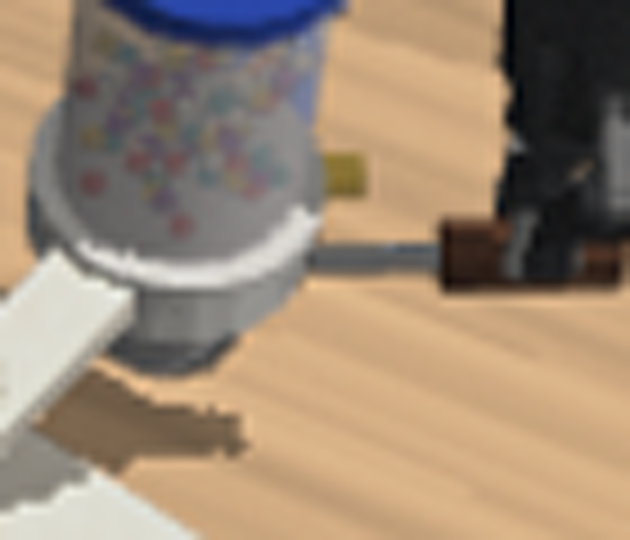

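No contact, with the rim about 18 mm inside the collar. I'll turn counter-clockwise, half the way first.

Request:
send_rows --pt "-0.005 0.0003 0" --pt "-0.01 0.0004 0" --pt "-0.01 0.0004 0" --pt "-0.01 0.0004 0" --pt "-0.01 0.0004 0" --pt "-0.005 0.0001 0" --pt "0 0 0" --twist '[-2.5, -5, -5, -5, -5, -2.5, 0]'

```text
clock: 12.45
tcp_pos: [529.9, 231.1, 117.9]
ee_rot: [0.888, 0.461, -0.0, 0.0]
wrist_force: [-0.0, -0.3, -1.5]
grip_width: 0.177
```

```bash
python3 st.py
```

```text
12.45 [529.89694658 231.09319857 117.88730257] 54.866647394755184 [-0.02370725 -0.30544815 -1.54731925] [-0.01  0.17 -0.05] [-0.25  0.39 -0.34  1.89  0.16  0.89  0.29]
cup [624.3969597  165.20664825] handle deg 144.86664739475518 tool delta [0.25073849 0.19410867]
```

Request:
send_rows --pt "-0.005 0.0003 0" --pt "-0.01 0.0004 0" --pt "-0.01 0.0004 0" --pt "-0.01 0.0004 0" --pt "-0.01 0.0004 0" --pt "-0.0048 0.0003 0" --pt "0 0 0" --pt "0 0 0" --twist '[-2.5, -5, -5, -5, -5, -2.5, 0, 0]'

```text
clock: 13.25
tcp_pos: [511.5, 186.4, 117.9]
ee_rot: [0.768, 0.641, 0.0, -0.0]
wrist_force: [0.8, 0.3, -2.8]
grip_width: 0.18
```

```bash
python3 st.py
python3 - <<'E'
from h import *
from station import bot
b=bot.read_camera("scene")[:,:,::-1][190:255,330:400];a=bot.read_camera("top")[:,:,::-1][160:225,220:290]
cv2.imwrite("pics/c11.png",np.hstack([cv2.resize(i,(390,363),interpolation=cv2.INTER_CUBIC) for i in (a,b)]))
E
```

```text
13.25 [511.47803511 186.40278437 117.89194575] 79.71908258468747 [ 0.80815017  0.31487958 -2.78851942] [0.01 0.26 0.02] [-0.11  0.35 -0.43  1.96  0.19  0.87  0.75]
cup [624.91768178 166.3344892 ] handle deg 169.71908258468747 tool delta [-1.05673059 -0.02955681]
```

View pics/c11.png

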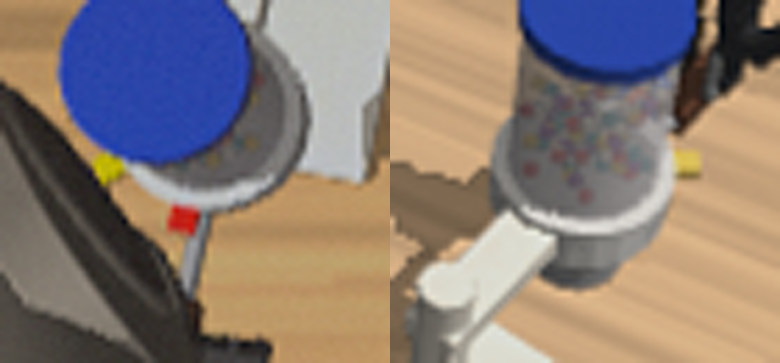

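Request:
send_rows --pt "-0.001 0 0" --pt "0 0 0.002" --pt "0 0 0.002" --pt "0 0 0.001" --pt "0 0 0" --pt "0 0 0" --twist '[0, 0, 0, 0, 0, 0]'

```text
clock: 13.95
tcp_pos: [511.1, 185.1, 112.8]
ee_rot: [0.767, 0.642, 0.0, -0.0]
wrist_force: [-0.9, 0.3, -1.1]
grip_width: 0.169
```

```bash
python3 st.py
python3 - <<'E'
from h import *
from station import bot
T=bot.camera_model("top")
a=bot.read_camera("top")[:,:,::-1][180:230,235:275].copy()
k=12;b=cv2.resize(a,None,fx=k,fy=k,interpolation=cv2.INTER_CUBIC)
C=np.array([624.7,165.3])
for ang,col in ((168,(0,255,0)),(171,(255,255,0))):
  for r in (45,60,75,85):
    h=np.radians(ang);u=(proj(T,[C[0]+r*np.cos(h),C[1]+r*np.sin(h),135-0])-(235,180)+.5)*k-.5
    cv2.circle(b,tuple(int(round(v)) for v in u),3,col,-1)
cv2.imwrite("pics/c12.png",b)
E
```

```text
13.95 [511.08886679 185.10441062 112.83890284] 79.8568727303138 [-0.9408282   0.34099144 -1.11830205] [0.06 0.04 0.02] [-0.11  0.36 -0.42  1.97  0.19  0.85  0.75]
cup [624.57644831 165.30898669] handle deg 169.8568727303138 tool delta [0.01291217 0.12320332]
```

View pics/c12.png

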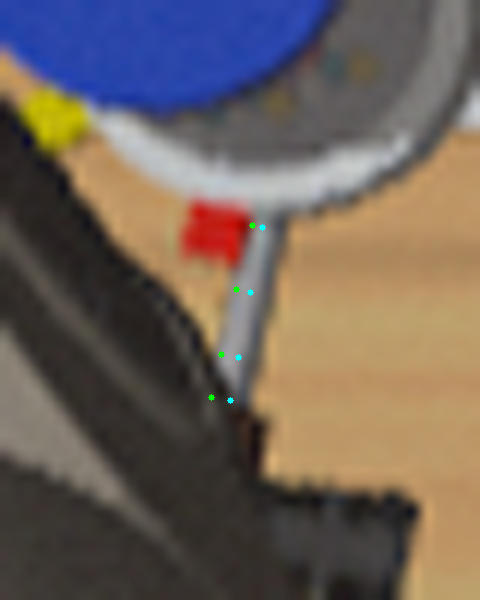

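Request:
send_rows --pt "0 0 0.001" --pt "0 0 0" --pt "0 0 0" --twist '[0, 0, 0]'

```text
clock: 14.3
tcp_pos: [511.2, 185.1, 111.9]
ee_rot: [0.767, 0.642, 0.0, 0.0]
wrist_force: [0.3, -0.2, 0.2]
grip_width: 0.179
```

```bash
python3 st.py
```

```text
14.3 [511.17270865 185.08148932 111.90555023] 79.85986055049578 [ 0.31196193 -0.18829304  0.22832936] [-0.03 -0.09 -0.01] [-0.11  0.36 -0.42  1.97  0.19  0.85  0.75]
cup [624.66132009 165.29198033] handle deg 169.8598605504958 tool delta [0.01470425 0.03666382]
```

Request:
send_rows --pt "0 0 0.001" --pt "0 0 0" --pt "0 0 0" --twist '[0, 0, 0]'

```text
clock: 14.6
tcp_pos: [511.3, 185.1, 111.0]
ee_rot: [0.767, 0.642, 0.0, 0.0]
wrist_force: [1.8, 0.8, 1.2]
grip_width: 0.175
```

```bash
python3 st.py
python3 - <<'E'
from h import *
from station import bot
im=bot.read_camera("wrist")[:,:,::-1];cv2.imwrite("pics/w13.png",im)
b=bot.read_camera("scene")[:,:,::-1][190:255,330:400]
cv2.imwrite("pics/c13.png",cv2.resize(b,None,fx=9,fy=9,interpolation=cv2.INTER_CUBIC))
E
```

```text
14.6 [511.29527107 185.10941089 110.95856098] 79.85795387248876 [1.84867167 0.84973778 1.24402562] [-0.02 -0.38 -0.01] [-0.11  0.36 -0.42  1.97  0.19  0.85  0.75]
cup [624.78321787 165.31611961] handle deg 169.85795387248876 tool delta [-0.03052149 -0.07907903]
```

View pics/w13.png

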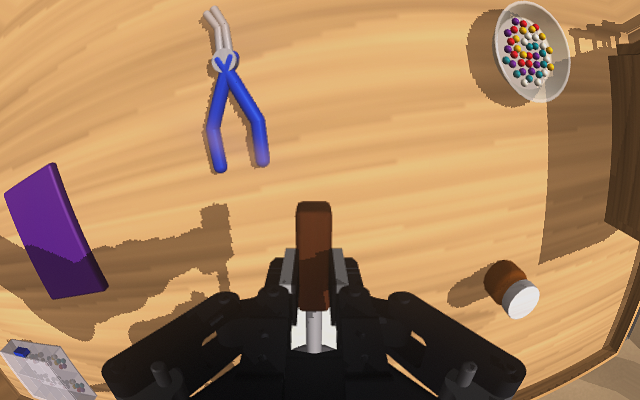

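View pics/c13.png

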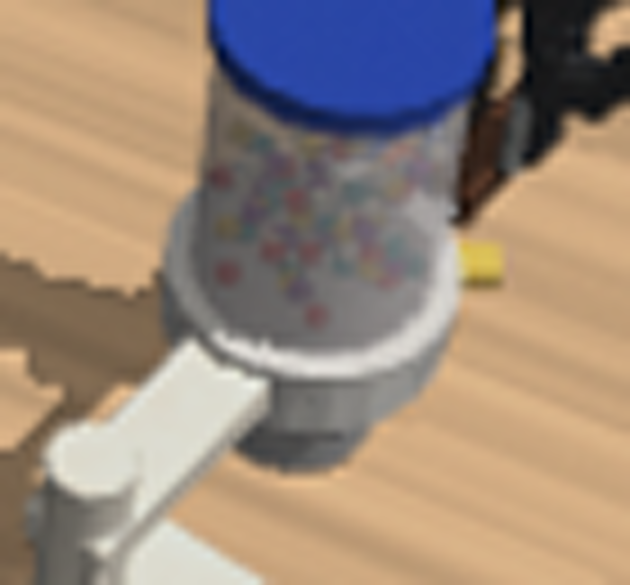

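The force change shows the lugs resting on the pocket floor, and the rim is at about 11.1 mm against a nominal 11. I'll open now.

Request:
send_rows --pt "0 0 0" --pt "0 0 0" --pt "0 0 0" --pt "0 0 0" --pt "0 0 0" --pt "0 0 0" --pt "0 0 0" --pt "0 0 0" --twist '[0, 0, 0, 0, 0, 0, 0, 0]' --claw 0.3

```text
clock: 15.5
tcp_pos: [511.0, 185.1, 110.8]
ee_rot: [0.767, 0.642, 0.0, -0.0]
wrist_force: [-0.3, 0.6, -0.6]
grip_width: 0.7
```

```bash
python3 st.py
python3 - <<'E'
from h import *
from station import bot
im=bot.read_camera("wrist")[:,:,::-1];cv2.imwrite("pics/w14.png",im)
b=bot.read_camera("scene")[:,:,::-1][190:255,330:400]
cv2.imwrite("pics/c14.png",cv2.resize(b,None,fx=9,fy=9,interpolation=cv2.INTER_CUBIC))
E
```

```text
15.5 [511.04649034 185.07299782 110.83814458] 79.86085677752334 [-0.33242872  0.56484058 -0.64304377] [-0.01 -0.06  0.03] [-0.11  0.36 -0.42  1.97  0.19  0.85  0.75]
cup [624.53544806 165.28546494] handle deg 169.86085677752334 tool delta [0.04327567 0.15942341]
```

View pics/w14.png

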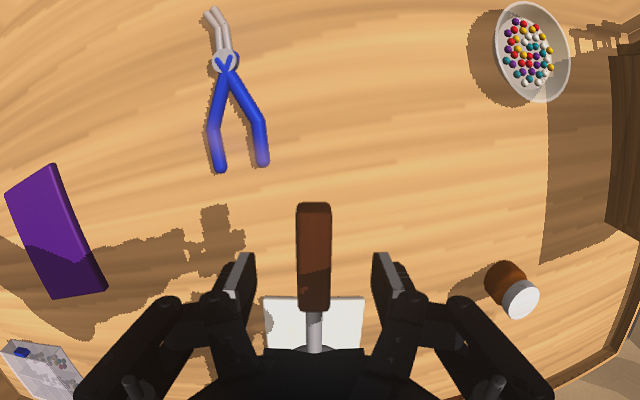

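View pics/c14.png

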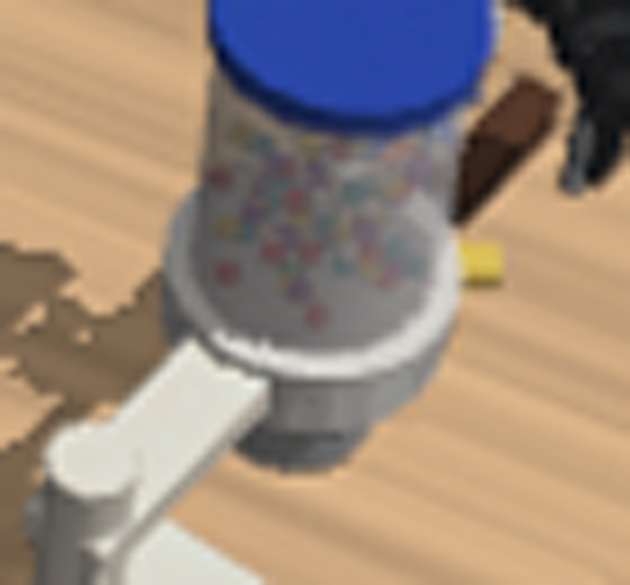

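The cup stays put and level. I'll back off straight up, then outward.

Request:
send_rows --pt "0 0 -0.01" --pt "0 0 -0.02" --pt "0 0 -0.03" --pt "0 0 -0.03" --pt "0 -0.02 -0.02" --pt "0 -0.03 -0.02" --pt "0 -0.03 -0.01" --pt "0 0 0" --pt "0 0 0" --twist '[0, 0, 0, 0, 0, 0, 0, 0, 0]'

```text
clock: 16.5
tcp_pos: [432.4, 199.3, 251.9]
ee_rot: [0.767, 0.642, 0.001, 0.001]
wrist_force: [0.4, -0.3, -0.4]
grip_width: 0.702
```

```bash
python3 st.py
python3 - <<'E'
from h import *
from station import bot
m=bot.camera_model("wrist");im=bot.read_camera("wrist")[:,:,::-1];cv2.imwrite("pics/w15.png",im)
S=bot.camera_model("scene");f=bot.read_camera("scene")[:,:,::-1];cv2.imwrite("pics/scene15.png",f)
C=np.array([624.7,165.3])
o=(330,185);k=8;b=cv2.resize(f[185:255,330:410],None,fx=k,fy=k,interpolation=cv2.INTER_CUBIC)
def pts():
  for z,un in ((119,101),(139,101)):
    for r in (85,145):
      for w in(-9,9):
        h=np.radians(169.9);yield [C[0]+r*np.cos(h)-w*np.sin(h),C[1]+r*np.sin(h)+w*np.cos(h),z]
for p in pts():
    u=(proj(S,p)-o+.5)*k-.5;cv2.circle(b,tuple(int(round(v)) for v in u),3,(0,255,0),-1)
for t in np.linspace(0,6.28,50):
    u=(proj(S,[C[0]+27*np.cos(t),C[1]+27*np.sin(t),101])-o+.5)*k-.5;cv2.circle(b,tuple(int(round(v)) for v in u),1,(0,255,255),-1)
cv2.imwrite("pics/c15.png",b)
w=im.copy()
for p in pts():
    u=wproj(m,p);cv2.circle(w,tuple(int(round(v)) for v in u),2,(0,255,0),-1)
cv2.imwrite("pics/w15b.png",w)
E
```

```text
16.5 [432.36264463 199.25515097 251.9327657 ] 79.89277604154313 [ 0.41499742 -0.28085169 -0.44566611] [ 0.03 -0.06  0.06] [-0.1   0.09 -0.49  1.96  0.05  1.1   0.78]
cup [545.86239373 179.53076691] handle deg 169.89277604154313 tool delta [-0.17464174 80.11136254]
```

View pics/w15b.png

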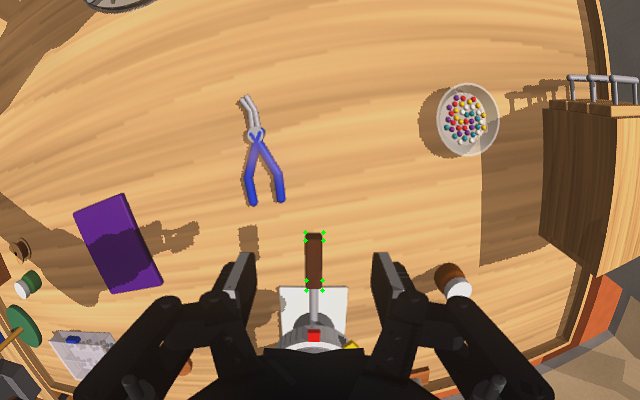

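View pics/c15.png

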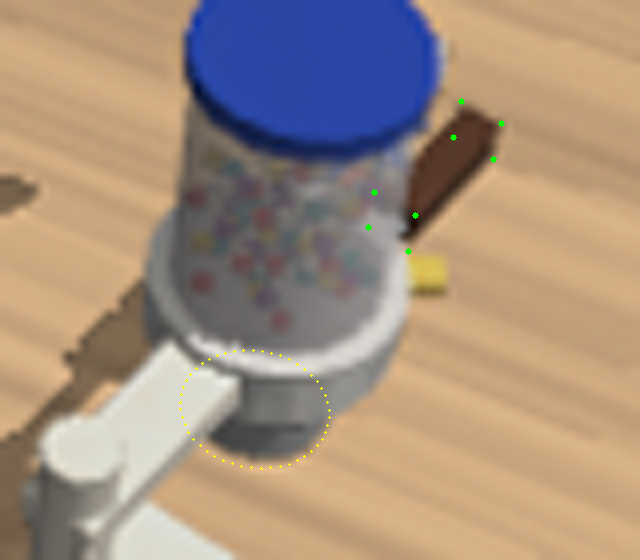

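View pics/scene15.png

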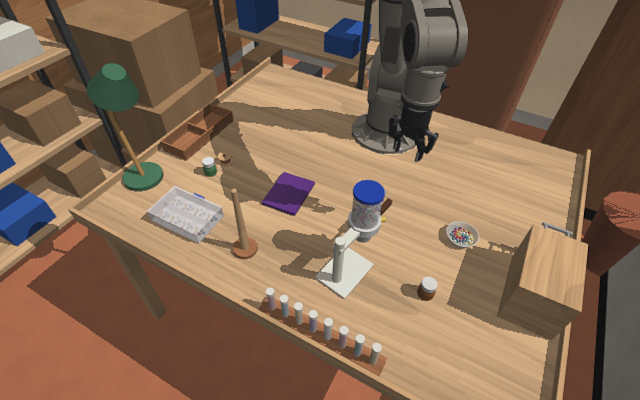

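The scene overlay has the cup bottom about 1 px above my prediction. I'll quantify that against the earlier pictures before handing in.

Run:
```python
from h import *
from station import bot
S=bot.camera_model("scene")
def bott(c,un):
    P=np.array([proj(S,[c[0]+27*np.cos(t),c[1]+27*np.sin(t),un]) for t in np.linspace(0,6.28,200)]);i=P[:,1].argmax();return P[i]
f6=cv2.imread("pics/scene6.png");f15=cv2.imread("pics/scene15.png")
c10=cv2.resize(cv2.imread("pics/c10.png"),(70,60),interpolation=cv2.INTER_AREA)
for nm,un,c in (("6",71.9,(625,165.2)),("10",108,(624.6,165.6)),("15",101,(624.7,165.3))):
    b=bott(c,un);u=int(round(b[0]));print(nm,"pred",b.round(2))
    im={"6":f6,"15":f15}.get(nm)
    for du in (0,1,3):
        if im is None: print(c10[int(b[1])-5-200:int(b[1])+5-200,u+du-345].sum(1),"rows from",int(b[1])-5)
        else: print(im[int(b[1])-5:int(b[1])+5,u+du].astype(int).sum(1),"rows from",int(b[1])-5)
k=14
cv2.imwrite("pics/c16.png",cv2.resize(f15[220:255,345:385],None,fx=k,fy=k,interpolation=cv2.INTER_CUBIC))
im=cv2.imread("pics/w15.png")
cv2.imwrite("pics/w16.png",cv2.resize(im[220:355,270:365],None,fx=4.4,fy=4.4,interpolation=cv2.INTER_CUBIC))
```

```text
6 pred [361.05 249.1 ]
[251 253 255 255 257 264 309 307 298 333] rows from 244
[268 267 272 277 272 255 307 307 300 305] rows from 244
[299 301 306 295 229 262 309 307 302 294] rows from 244
10 pred [362.43 241.6 ]
[348 324 233 227 230 311 483 549 486 293] rows from 236
[351 327 240 230 245 313 476 554 504 300] rows from 236
[352 334 263 257 259 302 487 553 507 311] rows from 236
15 pred [362.08 243.05]
[219 225 227 260 371 544 510 480 457 455] rows from 238
[224 227 246 276 373 546 521 492 465 453] rows from 238
[258 295 296 307 396 548 531 514 488 462] rows from 238
```

View pics/c16.png

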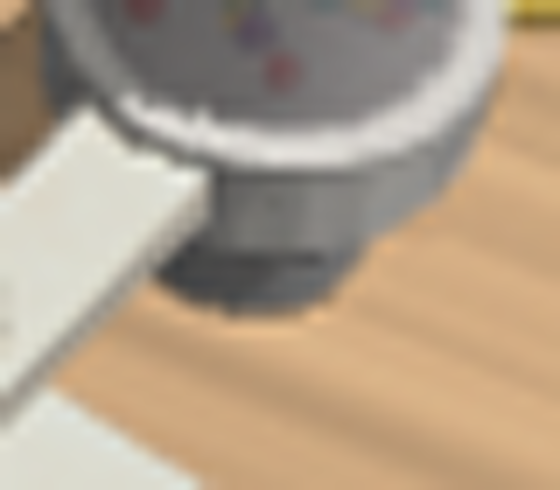

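View pics/w16.png

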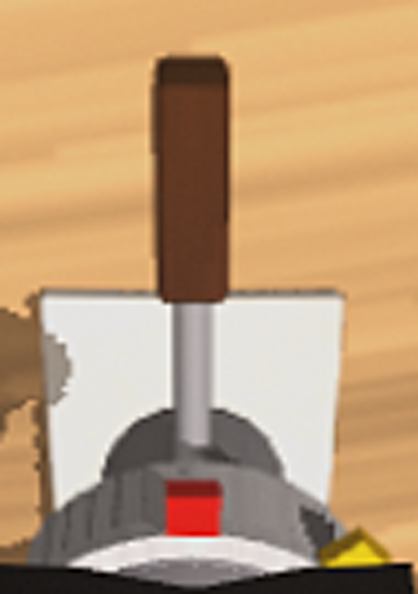

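```bash
cat > fit2.py <<'E'
from h import *
from station import bot
m=bot.camera_model("wrist");S=bot.camera_model("scene");C=np.array([624.7,165.3])
def cup(p,dz,tilt,yaw,dr=0):  # p in cup frame rel. rim centre nominal (z from underside), -x handle ; tilt>0 handle down
    ph=np.radians(yaw);t=np.radians(tilt);q=np.array([-p[0],p[1],p[2]-60.])  # radial out, tang, z
    r=q[0]*np.cos(t)+q[2]*np.sin(t)*1.0; z=-q[0]*np.sin(t)+q[2]*np.cos(t)
    h=np.array([np.cos(ph),np.sin(ph)]);k=np.array([-h[1],h[0]])
    xy=C+(r+dr)*h+q[1]*k;return [*xy,161+dz+z]
for dz,ti in ((0,0),(4,0),(4,2),(4,4)):
    print(dz,ti)
    for p in ([-145,0,18],[-145,0,38],[-85,0,38],[-145,9,38],[-145,-9,38]):
        print("  ",p,"wrist",wproj(m,cup(p,dz,ti,169.9)).round(1),"scene",proj(S,cup(p,dz,ti,169.9)).round(1))
for r in (47,57):
  for z in (175,): print("red",r,wproj(m,[C[0]+r*np.cos(np.radians(169.8)),C[1]+r*np.sin(np.radians(169.8)),z]).round(1))
print("collar front bottom", wproj(m,[C[0]+45*np.cos(np.radians(169.8)),C[1]+45*np.sin(np.radians(169.8)),150]).round(1))
print("cup bottom front", wproj(m,cup([-27,0,0],0,0,169.9)).round(1),wproj(m,cup([-27,0,0],4,0,169.9)).round(1))
b=lambda r,t,z:[C[0]+r*np.cos(np.radians(169.8))-t*np.sin(np.radians(169.8)),C[1]+r*np.sin(np.radians(169.8))+t*np.cos(np.radians(169.8)),z]
print("plate corners",[wproj(m,b(0,t,10)).round(1).tolist() for t in(-55,55)])
E
python3 fit2.py
python3 - <<'E'
import cv2
im=cv2.imread("pics/w15.png");f=cv2.imread("pics/scene15.png")
print("wrist col 313:",im[226:300,313].astype(int).sum(1).tolist())
cv2.imwrite("pics/c17.png",cv2.resize(f[190:220,375:400],None,fx=22,fy=18,interpolation=cv2.INTER_CUBIC))
E
```

```text
0 0
   [-145, 0, 18] wrist [314.4 232.1] scene [388.7 203. ]
   [-145, 0, 38] wrist [314.4 240.2] scene [389.7 198.6]
   [-85, 0, 38] wrist [314.4 290.5] scene [378.9 210. ]
   [-145, 9, 38] wrist [305.3 240.2] scene [387.1 197.2]
   [-145, -9, 38] wrist [323.6 240.2] scene [392.2 200. ]
4 0
   [-145, 0, 18] wrist [314.4 233.6] scene [388.9 202.1]
   [-145, 0, 38] wrist [314.4 241.9] scene [389.9 197.7]
   [-85, 0, 38] wrist [314.4 292.6] scene [379.1 209.1]
   [-145, 9, 38] wrist [305.2 241.9] scene [387.3 196.3]
   [-145, -9, 38] wrist [323.7 241.9] scene [392.4 199.1]
4 2
   [-145, 0, 18] wrist [314.4 233. ] scene [388.4 203.5]
   [-145, 0, 38] wrist [314.4 240.5] scene [389.5 199. ]
   [-85, 0, 38] wrist [314.4 291.6] scene [378.8 209.9]
   [-145, 9, 38] wrist [305.3 240.5] scene [386.9 197.6]
   [-145, -9, 38] wrist [323.5 240.5] scene [392.  200.4]
4 4
   [-145, 0, 18] wrist [314.4 232.6] scene [387.9 204.9]
   [-145, 0, 38] wrist [314.4 239.3] scene [389.  200.3]
   [-85, 0, 38] wrist [314.4 290.8] scene [378.5 210.8]
   [-145, 9, 38] wrist [305.5 239.3] scene [386.5 198.9]
   [-145, -9, 38] wrist [323.4 239.3] scene [391.6 201.7]
red 47 [314.5 338.9]
red 57 [314.6 332. ]
collar front bottom [314.5 325.1]
cup bottom front [314.3 310.8] [314.3 312.8]
plate corners [[349.2, 288.4], [279.1, 288.3]]
wrist col 313: [516, 512, 516, 519, 525, 517, 409, 188, 124, 134, 135, 137, 136, 167, 186, 194, 195, 194, 195, 193, 194, 195, 196, 194, 191, 194, 200, 195, 190, 189, 189, 193, 188, 193, 191, 191, 193, 191, 191, 187, 189, 191, 186, 190, 184, 187, 190, 189, 184, 188, 187, 183, 179, 183, 187, 182, 186, 184, 184, 183, 184, 181, 191, 490, 523, 520, 519, 519, 519, 517, 517, 520, 519, 519]
```

View pics/c17.png

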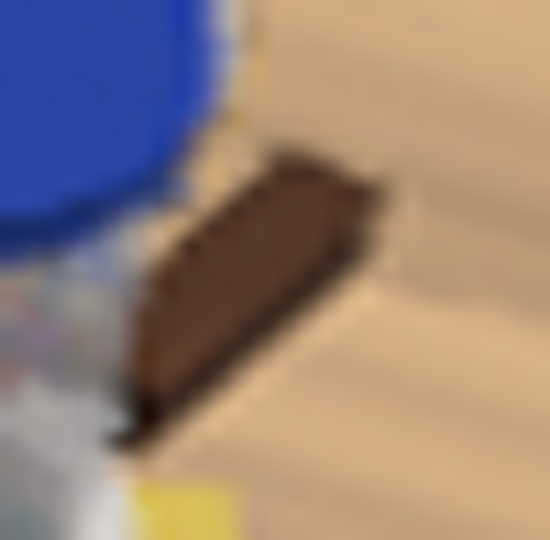

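Run:
```python
from h import *
from station import bot
m=bot.camera_model("wrist");s=bot.sense();M,_=tool(s)
Rc=R.from_quat(m["orientation"]).as_matrix()
print("cam axes in tool (cols x,y,z):\n",(M.T@Rc).round(3)," pos",(M.T@(m["eye"]-s["tcp_pos"])).round(1))
```

```text
cam axes in tool (cols x,y,z):
 [[ 1.     0.001 -0.001]
 [-0.     0.95   0.313]
 [ 0.001 -0.313  0.95 ]]  pos [  -0.3  -80.2 -165.2]
```

Run:
```python
from h import *
from station import bot
T=bot.camera_model("top")
print("mandrel",back(T,(373,141),6))
s=bot.sense();M,y=tool(s)
for a,b in (((432,199,252),(440,-50,252)),((440,-50,252),(630,-50,125))): print((M.T@(np.array(b)-a)).round(1))
```

```text
mandrel [ 775.01317937 -158.10655688    6.        ]
[-243.7   51.8   -0. ]
[ 33.5 187.  127. ]
```

Request:
send_rows --pt "-0.015 0.004 0" --pt "-0.03 0.006 0" --pt "-0.04 0.008 0" --pt "-0.04 0.008 0" --pt "-0.04 0.008 0" --pt "-0.04 0.008 0" --pt "-0.028 0.006 0" --pt "-0.01 0.004 0" --pt "0.003 0.02 0.01" --pt "0.006 0.034 0.02" --pt "0.006 0.034 0.025" --pt "0.006 0.034 0.025" --pt "0.006 0.034 0.025" --pt "0.006 0.021 0.015" --pt "0 0.01 0.007" --pt "0 0 0" --pt "0 0 0" --twist '[0, 0, 0, 0, 0, 0, 0, 0, 0, 0, 0, 0, 0, 0, 0, 0, 0]'

```text
clock: 18.3
tcp_pos: [630.1, -49.8, 124.0]
ee_rot: [0.767, 0.642, -0.0, -0.0]
wrist_force: [-0.0, 0.3, 0.6]
grip_width: 0.705
```

Run:
```python
from h import *
from station import bot
s=bot.sense();print(s["clock"],s["tcp_pos"],tool(s)[1],s["wrist_force"])
m=bot.camera_model("wrist");im=bot.read_camera("wrist")[:,:,::-1];cv2.imwrite("pics/w20.png",im)
import pickle;pickle.dump(m,open("m20.pkl","wb"))
```

```text
18.3 [630.12299791 -49.7647581  124.04220719] 79.8464909558829 [-0.03849947  0.25159732  0.56187318]
```

View pics/w20.png

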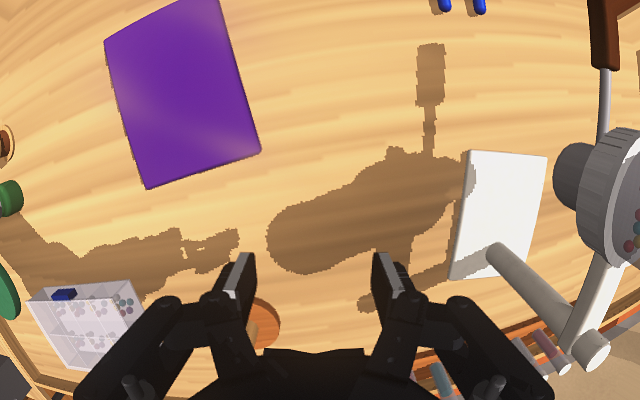

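Good side view: cup bottom near (575,177), collar near (605,195), grip near (605,45). I'll overlay the hypotheses.

```bash
cat > ov.py <<'E'
import sys,pickle
from h import *
C=np.array([624.7,165.3])
def cup(p,dz,tilt,yaw,roll=0):
    ph=np.radians(yaw)
    q=np.array([-p[0],p[1],p[2]-60.])
    q=R.from_euler('yx',[tilt,roll],degrees=True).apply(q)  # tilt>0 : +r goes down
    h=np.array([np.cos(ph),np.sin(ph)]);k=np.array([-h[1],h[0]])
    return [*(C+q[0]*h+q[1]*k),161+dz+q[2]]
def overlay(im,m,o,wh,k,hyps,out):
    b=cv2.resize(im[o[1]:o[1]+wh[1],o[0]:o[0]+wh[0]],None,fx=k,fy=k,interpolation=cv2.INTER_CUBIC)
    def d(p,col,r=1):
        u=(wproj(m,p)-o+.5)*k-.5; cv2.circle(b,tuple(int(round(v)) for v in u),r,col,-1)
    for t in np.linspace(0,6.28,200):
        d([C[0]+45*np.cos(t),C[1]+45*np.sin(t),150],(255,0,255))
    for (dz,ti,yaw),col in hyps:
        for t in np.linspace(0,6.28,150): d(cup([27*np.cos(t),27*np.sin(t),0],dz,ti,yaw),col)
        for r in(85,145):
            for w in(-9,9):
                for z in(18,38): d(cup([-r,w,z],dz,ti,yaw),col,2)
    cv2.imwrite(out,b)
E
python3 - <<'E'
from ov import *
m=pickle.load(open("m20.pkl","rb"));im=cv2.imread("pics/w20.png")
overlay(im,m,(535,0),(105,290),2.0,[],"pics/x.png")
overlay(im,m,(540,120),(100,110),5.4,[((0,0,169.9),(0,255,0)),((4,0,169.9),(0,255,255))],"pics/c20.png")
overlay(im,m,(540,0),(100,110),5.4,[((0,0,169.9),(0,255,0)),((4,0,169.9),(0,255,255))],"pics/c21.png")
E
```

```text
(no output)
```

View pics/c20.png

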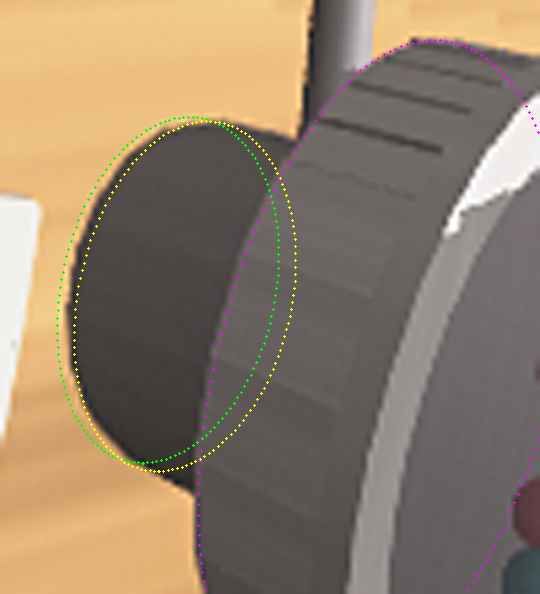

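View pics/c21.png

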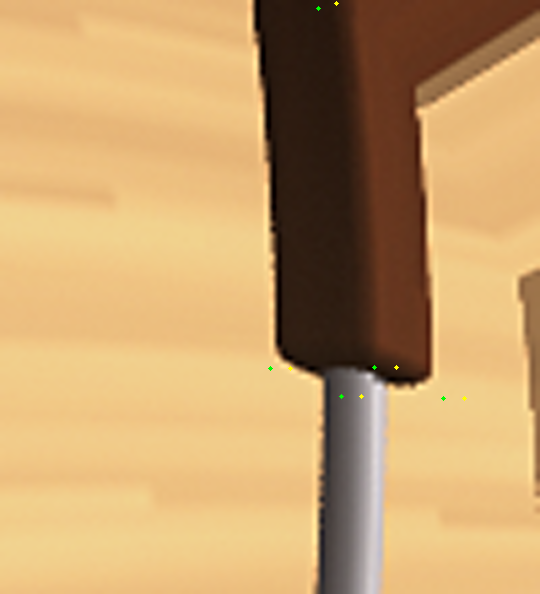

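Request:
send_rows --pt "0.01 -0.02 0" --pt "0.0089 -0.025 0.01" --pt "0 -0.0193 0.01" --pt "0 0 0.004" --pt "0 0 0" --pt "0 0 0" --twist '[0, 0, 0, 0, 0, 0]'

```text
clock: 18.95
tcp_pos: [571.5, -20.1, 100.8]
ee_rot: [0.767, 0.642, 0.001, 0.001]
wrist_force: [-0.4, -0.2, 0.0]
grip_width: 0.698
```

Run:
```python
from ov import *
from station import bot
s=bot.sense();print(s["clock"],s["tcp_pos"],tool(s)[1],s["wrist_force"])
m=bot.camera_model("wrist");im=bot.read_camera("wrist")[:,:,::-1].copy();cv2.imwrite("pics/w22.png",im)
pickle.dump(m,open("m22.pkl","wb"))
print(wproj(m,cup([0,0,0],0,0,169.9)),wproj(m,cup([-145,0,28],0,0,169.9)))
overlay(im,m,(470,20),(170,190),3.1,[],"pics/c22.png")
```

```text
18.95 [571.48551199 -20.07945438 100.84083839] 79.82995158343908 [-0.4334891  -0.15706922  0.03529649]
[557.76684593 257.91164038] [615.28685251  68.34848979]
```

View pics/c22.png

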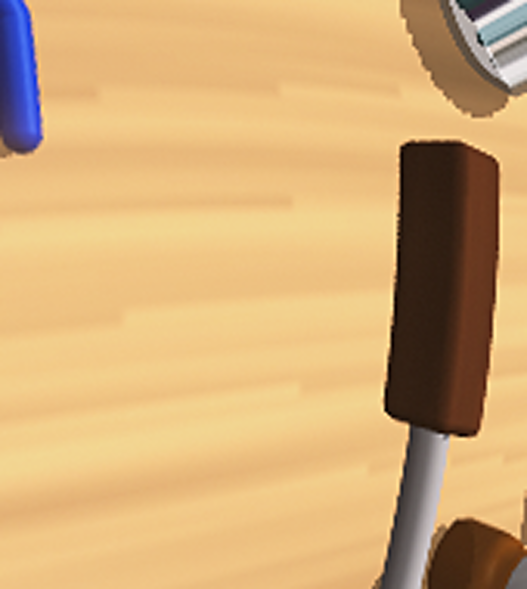

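View pics/w22.png

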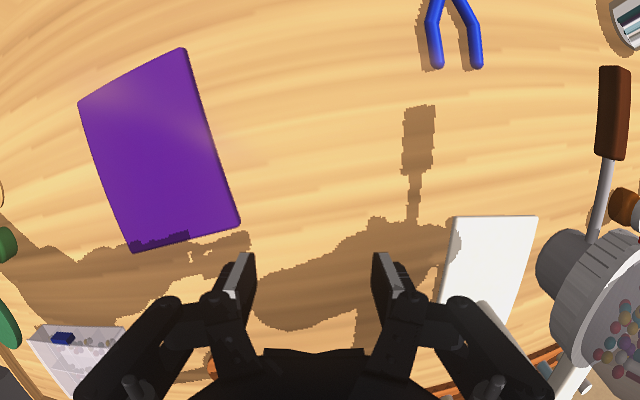

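Run:
```python
from ov import *
m=pickle.load(open("m22.pkl","rb"));im=cv2.imread("pics/w22.png")
overlay(im,m,(525,215),(90,100),6,[((0,0,169.9),(0,255,0))],"pics/c23.png")
```

```text
(no output)
```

View pics/c23.png

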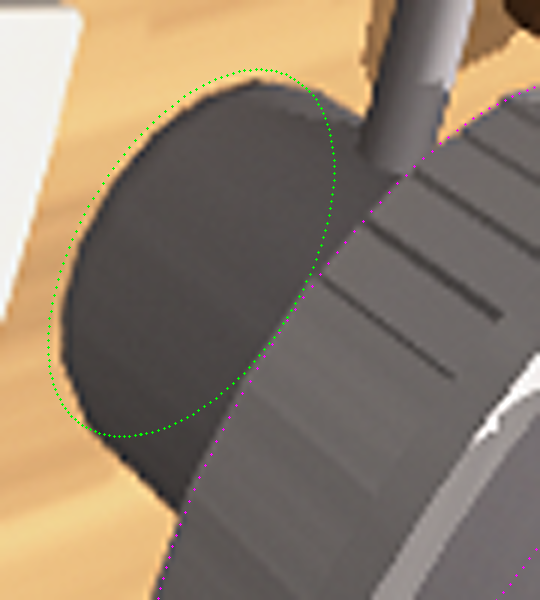

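```bash
cat > fit3.py <<'E'
from ov import *
from scipy.optimize import least_squares
m=pickle.load(open("m22.pkl","rb"))
def px(c,o,k): return np.array(o)+(np.array(c)+.5)/k-.5
b=1.0
obs=[([-145+b,9-b,18+b],(400,146)),([-145+b,9-b,38-b],(460,143)),([-145+b,-9+b,38-b],(498,160)),([-85-b,9-b,18+b],(386,413)),([-85-b,9-b,38-b],(443,428)),([-85-b,-9+b,38-b],(479,435))]
P=[(p,px(c,(470,20),3.1)) for p,c in obs]
el=[px(c,(525,215),6) for c in [(62,330),(75,250),(105,190),(150,135),(200,100)]]
def pose(q,p):
    w=np.array(cup(p,q[0],q[1],q[2],q[3]));w[0]+=q[4];w[1]+=q[5];return w
def res(q,bot=1):
    r=[]
    for p,u in P: r+=list(wproj(m,pose(q,p))-u)
    if bot:
        E=np.array([wproj(m,pose(q,[26*np.cos(t),26*np.sin(t),0.5])) for t in np.linspace(0,2*np.pi,120)])
        for u in el:
            r.append(np.hypot(*(E-u).T).min())
    r+=[q[4]/2,q[5]/2,q[3]/4,(q[0])/8]
    return np.array(r)
for bot in (0,1):
    s=least_squares(res,[1,1,169.9,0,0,0],args=(bot,),x_scale=[1,1,1,1,1,1],diff_step=1e-4)
    print(bot,"dz,tilt,yaw,roll,dx,dy",s.x.round(2),"cost",s.cost.round(2));print(s.fun.round(1))
for dz,t in ((0,0),(4,0),(3,2),(1,0)):
    q=[dz,t,169.9,0,0,0];print(dz,t,res(q).round(1))
E
python3 fit3.py
```

```text
0 dz,tilt,yaw,roll,dx,dy [  0.7    0.73 169.93  -0.79  -1.11   0.42] cost 0.76
[-0.2 -0.3 -0.   0.1  0.1  0.5 -0.5 -0.3  0.   0.2  0.6 -0.  -0.6  0.2
 -0.2  0.1]
1 dz,tilt,yaw,roll,dx,dy [  1.38   0.98 169.33   0.61  -1.35  -0.4 ] cost 2.31
[-0.3 -0.4  0.3 -0.   0.   0.6 -0.8 -0.2  0.1  0.2  0.3  0.1  0.8  0.6
  0.7  0.8  0.4 -0.7 -0.2  0.2  0.2]
0 0 [ 0.5  0.3  1.   1.2  0.9  1.6 -0.8  0.7 -0.   1.7  0.3  1.3  1.   0.7
  0.6  0.6  0.6  0.   0.   0.   0. ]
4 0 [4.7 0.3 5.7 1.3 5.5 1.8 3.3 1.9 4.5 3.1 4.6 2.7 2.2 3.8 4.1 3.9 3.  0.
 0.  0.  0.5]
3 2 [-1.6  2.6 -1.3  2.6 -1.3  2.9 -1.1  2.9 -0.2  3.1  0.1  2.6  1.1  3.2
  3.6  3.8  3.3  0.   0.   0.   0.4]
1 0 [1.5 0.3 2.2 1.2 2.1 1.7 0.2 1.  1.1 2.1 1.4 1.7 0.6 1.1 1.3 1.2 0.8 0.
 0.  0.  0.1]
```

The closer view fits the seated, level pose within about 1 px and rules out the sill height (5 px off). I'll take one more low, close view to settle the scene camera's disagreement.

Request:
send_rows --pt "0.006 0.012 0.006" --pt "0.012 0.022 0.012" --pt "0.014 0.024 0.014" --pt "0.014 0.024 0.012" --pt "0.01 0.016 0.008" --pt "0.004 0.006 0.004" --pt "0 0 0" --pt "0 0 0" --twist '[0, 0, 0, 0, 0, 0, 0, 0]'

```text
clock: 19.8
tcp_pos: [683.2, 20.6, 43.8]
ee_rot: [0.767, 0.642, -0.0, -0.0]
wrist_force: [0.2, -0.2, -0.3]
grip_width: 0.699
```

Run:
```python
from ov import *
from station import bot
s=bot.sense();print(s["clock"],s["tcp_pos"],tool(s)[1],s["wrist_force"])
m=bot.camera_model("wrist");im=bot.read_camera("wrist")[:,:,::-1].copy();cv2.imwrite("pics/w24.png",im)
pickle.dump(m,open("m24.pkl","wb"))
overlay(im,m,(440,40),(200,200),2.9,[((0,0,169.9),(0,255,0)),((4,0,169.9),(0,255,255))],"pics/c24.png")
```

```text
19.8 [683.2486222   20.6494676   43.79185044] 79.84528404173874 [ 0.233335   -0.17539454 -0.29689076]
```

View pics/w24.png

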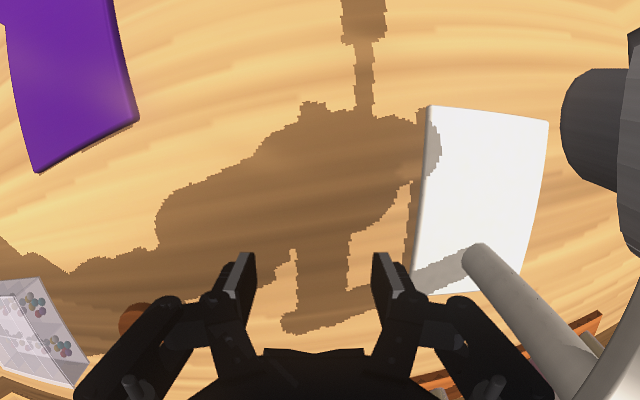

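View pics/c24.png

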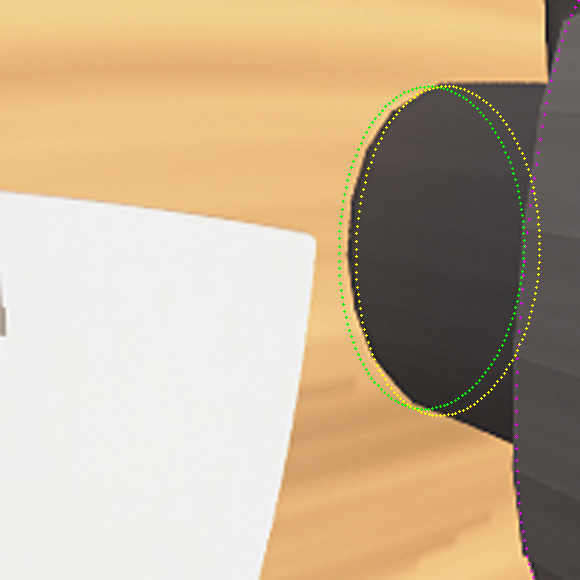

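Run:
```python
from h import *
from station import bot
S=bot.camera_model("scene")
def bott(c,un,r=27):
    P=np.array([proj(S,[c[0]+r*np.cos(t),c[1]+r*np.sin(t),un]) for t in np.linspace(0,6.28,400)]);return P[P[:,1].argmax()]
f0=cv2.imread("pics/scene0.png")
b=bott((553,-157.2),15);print("scene0 pred sharp",b,"r25,z+1",bott((553,-157.2),16,25))
rim=[proj(S,[553,-157.2,75]),bott((553,-157.2),75)];print("rim pred",rim)
for u in (281,282,283,284,285):
    print(u,f0[198:210,u].astype(int).tolist())
```

```text
scene0 pred sharp [281.85645512 205.60433109] r25,z+1 [281.8679823 204.97071  ]
rim pred [array([281.29700687, 187.5696395 ]), array([280.9166207 , 193.41406914])]
281 [[80, 80, 82], [82, 82, 84], [81, 81, 83], [82, 82, 83], [80, 81, 83], [80, 83, 83], [87, 82, 85], [108, 55, 86], [130, 57, 100], [129, 58, 99], [120, 53, 92], [81, 34, 59]]
282 [[76, 76, 78], [88, 89, 91], [88, 88, 90], [87, 88, 89], [86, 87, 88], [87, 90, 90], [85, 87, 87], [82, 49, 68], [130, 57, 100], [129, 57, 98], [127, 56, 97], [95, 40, 71]]
283 [[83, 84, 85], [95, 96, 96], [94, 94, 96], [92, 93, 94], [93, 94, 95], [94, 97, 96], [92, 93, 94], [87, 50, 71], [130, 55, 99], [129, 57, 99], [129, 57, 98], [108, 46, 82]]
284 [[100, 101, 102], [99, 100, 101], [98, 99, 100], [97, 99, 99], [97, 98, 99], [98, 100, 101], [99, 98, 100], [101, 52, 81], [130, 57, 98], [128, 56, 98], [128, 57, 98], [120, 53, 92]]
285 [[103, 103, 105], [102, 102, 105], [102, 102, 104], [100, 101, 103], [101, 102, 104], [100, 103, 103], [98, 94, 97], [110, 46, 83], [128, 56, 98], [127, 56, 97], [127, 56, 98], [125, 55, 96]]
```

On the mat, where its height is known, the cup bottom also appears 1.0 px above my sharp-edged model. The hanging cup shows the same offset (0.97 px), so the disagreement is a model bias. The rim is seated at pocket height, level, under the red mark, and the robot is touching nothing.

```bash
python3 -c "
from station import bot
print(bot.close_job())"
```

```text
the job is handed in; nothing more can be done
None
```

I handed the job in at about 20 s, with the cup hanging in the collar, its handle below the red mark and the gripper open and well clear. `close_job` gives no verdict.

I gripped the cup by its handle and raised it under the yellow mark until the rim was about 18 mm inside the collar. I then turned it 50° counter-clockwise to the red mark, lowered it until the lugs took its weight, and let go. No contact force showed on the way up or while turning. Lowering added about 4 N as the lugs took the weight.

**Checks after release**
- **Height and level:** the closest side view that showed the whole grip fits the seated pose with residuals mostly within 1 px (worst 1.7). The cup comes out 0.7–1.4 mm high and tilted 1° or less. Lugs left on the sill, 4 mm higher, would be about 5 px off.
- **Direction:** the handle lines up with the red tab within about 1°. One earlier top-camera reading, taken before lowering, put it 1–2° past red.
- **Other things on the table:** the arm touched nothing else, and the other objects look where they were in the last scene picture.

**Checks that disagreed**
- **Scene camera:** it showed the cup's bottom 0.97 px too high. The cup showed the same 1.0 px offset while standing on the mat at a known height, so I took it as a bias of my outline model.
- **Last close view:** the cup's bottom edge lay about halfway between the seated and sill outlines. I put this down to the same bias, but that view alone does not prove the cup is seated.

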